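# Change the bob on a lacquer workshop's polishing spindle

## Robot

A 6-joint arm with a two-finger parallel gripper is mounted at the origin on the work surface. World frame = base frame: x ahead of the robot, y to its left, z up, the work surface at z = 0. Lengths are in m, angles in degrees, forces in N, time in s.
With the tool pointing down it reaches from about 0.4 to 0.825 m from the base axis. Payload 7 kg.
Tool frame: the origin (TCP) lies between the finger pads; the fingertips stand 22 mm ahead of it and the grasp point (between the pads) lies 3 mm ahead of it; z points along the fingers, y is the line along which they close (so a half turn about z gives the same grasp; the last joint's range is limited). The gripper opens to 88 mm and grips with 3 to 60 N. Pads are 19 mm wide; open, the fingers measure 130 mm over their backs; the gripper's body (78 mm by 193 mm) begins 47 mm behind the grasp point.
Start: joints at [89.444, 20.546, 0.682, 0, -70.136, -16.507], TCP at [0.198, 0.645, 0.249] pointing down, gripper open.
Joint ranges: [-176.03, 176.03], [-82.01, 121.73], [-58.28, 71.71], [-173.87, 95.51], [-174.79, -0.11], [-173.66, 173.66]. Speed limits (degrees/s): [136.94, 136.94, 172.46, 180, 180, 180].

## Interface

Orientations are given as [roll, pitch, yaw] about the fixed x, y, z axes, in that order (R = Rz(yaw) Ry(pitch) Rx(roll)).
In Python, from plant import r, vision gives the robot as it stands.
- The arm moves only by the shell command python3 -m pendant 'ROWS' [FORCE]. ROWS is JSON, a list that holds one entry, the list of rows, each a list of 7 numbers: the shift along the tool's x, y, z scaled (see below), then the turn, a rotation vector about the tool's x, y, z scaled (see below), then the opening, from -1 (shut) to 1 (fully open). In form: [[[x, y, z, wx, wy, wz, fingers], ...]]. A call has exactly 8 rows; each row shifts and turns the commanded pose from where the row before left it, along the tool's axes as they then stand; what a row does not reach is not made up. The controller multiplies each number of a shift by 20 mm and each number of a turn by 4 degrees. A row lasts 1/10 s, in which the tool goes at most 50 mm and 8.59 degrees, less where a joint would pass 70% of its speed; a pose out of reach is approached as far as the arm can. A call with a number of a shift or a turn outside -1 to 1 is refused whole. A call with a gripper value outside its range is refused whole. The fingers move at their own pace and stop on an object; FORCE is the grip in N (left out, the last holds). Time passes only in rows, so rows that do not move let the fingers close, or fill a call up. It gives the time, the measured TCP pose, the force, the opening and the grip force at its end, in the units of the state.
- r.get_state(): the state, without advancing time (a new reading comes with each control period).
- vision.capture(name): name is "scene" or "side" or "wrist"; returns a dict with "frame" (400x640x3 uint8, blue, green, red), "depth" (400x640 float32, m along the optical axis (not along the pixel's ray), 0 where there is no reading), "camera_matrix" (3x3 intrinsics, pixels), "extrinsics" (4x4, takes a point from world to camera coordinates); the wrist camera has in their place "hand_eye" (4x4, takes a point from camera to tool coordinates, whose origin is the TCP and whose axes are the flange's). Camera axes: x right, y up, looking along -z (the intrinsics and any distortion apply to the point x, -y, -z); pixel columns grow to the right and rows downward; lengths in m; the calibration is good to about 2 mm. A picture is of the moment at which its call begins: read the wrist's pose just before it.
- r.close_job(): hands the job in; it is judged then, once.
The state is a dict: "time_s": time; "joints": joint angles; "qd": joint speeds; "joint_torque": joint torques, N m; "tcp_pos": TCP position; "eef_rot": TCP orientation; "contact_force": force on the tool from outside, world axes, zero at the start; "moment": the same for the moment, N m; "gripper_width": finger opening in m; "gripper_force": force on a finger pad.
Only numpy, scipy, OpenCV 4.12 (cv2) and the standard library are available. Lean on these libraries where they do the work, as an engineer would, in place of code of your own. Each camera call takes 0.05 s, during which the arm holds its last target. There are 200 camera calls.

## Task

Change the polishing bob for the next bowl. First press the lid of every lacquer tin fully home so that no dust gets in; then open the chuck with its red lever, put the worn grey bob in the scrap box, stand the white felt bob in the chuck with its shank right down on the bottom of the bore, and turn the lever back until all three jaws hold it tight and upright. Leave the other two bobs in the rack, keep the tins standing and leave everything else where it is.

Things in the scene. Friction and masses are not known exactly. Their poses are not given: they have to be found in the camera images.
- spindle: polishing spindle bolted to the bench, axis upright: green flange 136 mm wide, housing, and on top a steel three-jaw chuck facing up, 92 mm across its sleeve. Origin on the axis at bench height, z up. The bore is 25 mm wide; its floor, where a shank's foot rests, is 85 mm above the origin; its rim is at 115 mm, and the jaws stand up to 125 mm
- chuck_sleeve (a joint): turn of the chuck's knurled sleeve (rad), growing anticlockwise seen from above, which opens the jaws; stops at -0.6 and 1.0. The jaws move together, 6 mm each per rad: at 0 they touch a 14 mm shank, at 0.9 they leave 5.4 mm round it, below 0 they squeeze it and the lever soon stiffens. Friction 0.35 N m, 3 N at the lever's grip, 8 when tight; let go, it eases back a little but keeps hold
- lever_grip (a point): centre of the top of the upright red grip on the sleeve's steel lever: 125 mm from the spindle axis, 151 mm above the bench. The grip is a post 24 mm thick, free from 101 to 151 mm height; the lever bar, 12 mm thick, runs level at 95 mm height from the sleeve to it. It points roughly towards the robot and swings with the sleeve
- jaw1: one of the three aluminium-bright jaws of the chuck (14 mm wide, 38 mm tall, standing between 87 and 125 mm height); origin on the spindle axis at the bench top, moved outwards by the jaw's travel
- jaw2: second jaw, as jaw1, 120 degrees on
- jaw3: third jaw, as jaw1, 240 degrees on
- bob_worn: worn polishing bob, dark grey with a brown burnt band, standing in the chuck and gripped by it at the start: steel shank 14 mm thick and 65 mm long, then a felt head 43 mm thick, 43 mm tall, 108 mm in all. Origin at the foot of the shank, z along the shank to the head
- bob_white: new white felt bob: steel shank 14 mm thick and 65 mm long, head 44 mm thick and 48 mm tall, 0.12 kg. Origin at the shank's foot, z towards the head. Stands shank down in a fixed pale rack, 230 x 70 x 55 mm, with three holes (17 mm wide, 50 deep) 75 mm apart in a row running away from the robot; brown, green and white bobs in any order
- bob_brown: brown bob of the same shape and size in the rack, not wanted
- bob_green: green bob of the same shape and size in the rack, not wanted
- scrap_box: open wooden scrap box 150 x 150 x 80 mm, walls and floor 6 mm, fixed. Origin under its centre
- tin1: lacquer tin, white with a band of dark red and drips, 66 mm across, 0.45 kg, loose on the bench; may be absent. The top of its lid (71 mm across) is 70.5 mm above the bench when home. Origin under its centre
- tin1_lid (a joint): how far (m) the push-on steel lid (dark red spot) of tin1 stands proud: 0 fully home, 0.012 most; a bright brass neck shows under it while it is up. It goes down under about 5 N and stays
- tin2: lacquer tin, white with a band of black and drips, 66 mm across, 0.45 kg, loose on the bench; may be absent. The top of its lid (71 mm across) is 70.5 mm above the bench when home. Origin under its centre
- tin2_lid (a joint): how far (m) the push-on steel lid (black spot) of tin2 stands proud: 0 fully home, 0.012 most; a bright brass neck shows under it while it is up. It goes down under about 5 N and stays
- tin3: lacquer tin, white with a band of brown and drips, 66 mm across, 0.45 kg, loose on the bench; may be absent. The top of its lid (71 mm across) is 70.5 mm above the bench when home. Origin under its centre
- tin3_lid (a joint): how far (m) the push-on steel lid (brown spot) of tin3 stands proud: 0 fully home, 0.012 most; a bright brass neck shows under it while it is up. It goes down under about 5 N and stays
- tin4: lacquer tin, white with a band of ochre and drips, 66 mm across, 0.45 kg, loose on the bench; may be absent. The top of its lid (71 mm across) is 70.5 mm above the bench when home. Origin under its centre
- tin4_lid (a joint): how far (m) the push-on steel lid (ochre spot) of tin4 stands proud: 0 fully home, 0.012 most; a bright brass neck shows under it while it is up. It goes down under about 5 N and stays
- red_bowl: red lacquer bowl 120 mm across, 65 tall, a bystander
- black_bowl: black lacquer bowl 120 mm across, 65 tall, a bystander
- brush: flat lacquer brush 180 mm long, lying, a bystander
- spatula: pale wooden spatula 170 x 30 x 6 mm, lying; origin under its centre, a bystander
- sanding_block: cork sanding block 90 x 50 x 35 mm, a bystander
Mind the look-alikes: they are no part of the job. What is shaped like the bob_worn but yellow is not meant. Leave any turquoise look-alike of the tin4 alone.

How it is judged:
By the outcome, as a careful person would: the job done as asked, in the order asked, and still so for the second after the job is handed in, with the robot touching nothing.
Of tin1, tin2, tin3, tin4 only 2 to 4 are there at a start; the rules pass over those that are not, and their reading is None.
At some moment in a run one of tin1, tin2, tin3, tin4 may be knocked a few centimetres aside while the robot is not near it.
It also fails if it takes over 184 s, if anything falls off the work surface, if the arm or the gripper's body presses on something with over 40 N, if the wrist force passes 120 N, or if a joint passes its speed limit or range.

## Working session

There is one attempt and no reset: what is moved stays moved. The work goes in short steps, Python scripts to look and compute and a shell command to move; the robot and the scene stay as the last step left them, time stands still between calls to the robot, and variables do not carry over. Pictures are saved under pics/ and viewed, at most 14 in all, crops included, and the job is handed in when it is done.

```bash
ls; mkdir -p pics; cat > h.py <<'E'
import numpy as np, cv2
from plant import r, vision
from scipy.spatial.transform import Rotation as R
def cap(n):
    s=r.get_state(); c=vision.capture(n)
    if n=="wrist":
        T=np.eye(4); T[:3,:3]=R.from_euler('xyz',s['eef_rot'],degrees=True).as_matrix(); T[:3,3]=s['tcp_pos']
        c['c2w']=T@np.array(c['hand_eye'])
    else: c['c2w']=np.linalg.inv(np.array(c['extrinsics']))
    return c
def cloud(c):
    K=np.array(c['camera_matrix']); d=c['depth']; v,u=np.mgrid[:d.shape[0],:d.shape[1]]
    p=np.stack([(u-K[0,2])/K[0,0]*d,-(v-K[1,2])/K[1,1]*d,-d],-1)
    return p@c['c2w'][:3,:3].T+c['c2w'][:3,3]
def ray(c,u,v,z):
    K=np.array(c['camera_matrix']); q=np.array([(u-K[0,2])/K[0,0],-(v-K[1,2])/K[1,1],-1.])
    w=c['c2w'][:3,:3]@q; o=c['c2w'][:3,3]; return o+w*(z-o[2])/w[2]
def save(c,n): cv2.imwrite('pics/'+n,c['frame'])
E
python3 - <<'E'
from h import *
import pickle
print(r.get_state())
for n in ("scene","side","wrist"):
    c=cap(n); save(c,n+'0.png'); pickle.dump(c,open(n+'0.pkl','wb')); print(n,c['c2w'].round(3).tolist(),np.array(c['camera_matrix']).tolist(),[k for k in c])
E
```

```text
pics
{'time_s': 0.0, 'joints': array([ 8.94452588e+01,  2.05930160e+01,  6.31919951e-01, -2.07889615e-02,
       -7.01383439e+01, -1.65053486e+01]), 'qd': array([ 0.02059329, -0.05437757,  0.10758993,  0.03582636,  0.06587269,
        0.01131986]), 'joint_torque': array([ 3.20988611e-04, -5.82713485e+01,  2.93054563e+01,  6.99708447e+00,
        6.95720402e-03, -1.49336333e-04]), 'tcp_pos': array([0.19793086, 0.64482055, 0.24758866]), 'eef_rot': array([ 1.79899105e+02, -9.51681638e-03, -1.70671614e+01]), 'contact_force': array([-0.15557196, -0.01712508,  0.11413782]), 'moment': array([-0.00822425, -0.0421773 ,  0.00118928]), 'gripper_force': 0.0, 'gripper_width': 0.0874709388036548}
scene [[0.278, -0.572, 0.772, 1.316], [0.96, 0.156, -0.231, -0.213], [0.012, 0.805, 0.593, 0.72], [0.0, 0.0, 0.0, 1.0]] [[389.1786340665592, 0.0, 316.9168676806165], [0.0, 389.1786340665592, 202.7377649155998], [0.0, 0.0, 1.0]] ['frame', 'depth', 'camera_matrix', 'extrinsics', 'c2w']
side [[-0.889, 0.323, -0.325, 0.185], [-0.458, -0.627, 0.63, 0.678], [0.0, 0.709, 0.705, 0.859], [0.0, 0.0, 0.0, 1.0]] [[392.9442644119319, 0.0, 318.9348773396884], [0.0, 392.9442644119319, 198.28294173689682], [0.0, 0.0, 1.0]] ['frame', 'depth', 'camera_matrix', 'extrinsics', 'c2w']
wrist [[-0.295, 0.92, 0.258, 0.268], [-0.956, -0.284, -0.077, 0.624], [0.002, -0.269, 0.963, 0.382], [0.0, 0.0, 0.0, 1.0]] [[288.0850595449709, 0.0, 319.5148589833624], [0.0, 288.0850595449709, 197.52453992105637], [0.0, 0.0, 1.0]] ['frame', 'depth', 'camera_matrix', 'hand_eye', 'c2w']
```

View pics/scene0.png

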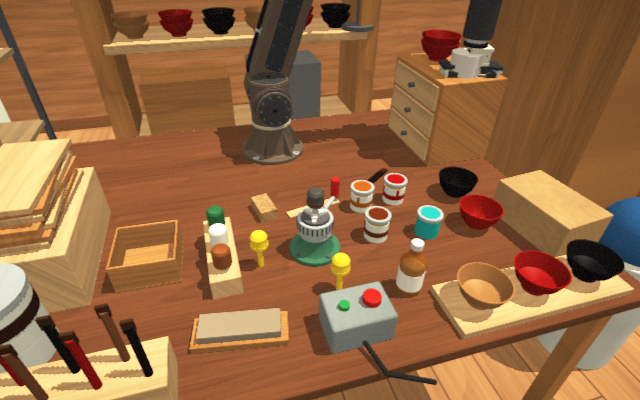

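View pics/side0.png

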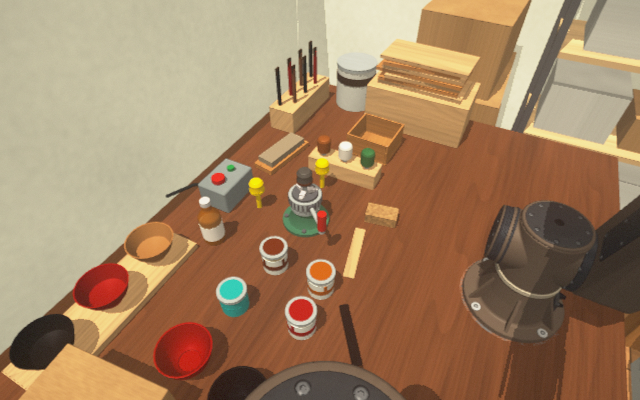

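The scene view shows the spindle at (316,235) with its red grip at (335,187), and the rack at (220,255), with green nearest the robot, white in the middle at (218,235) and brown far. The scrap box is at (145,255). The tins are ochre (361,195), dark red (394,188) and brown (377,224), with a turquoise look-alike at (428,220). The side view agrees, and there is no black tin in either.

```bash
cat > m.py <<'E'
from h import *
import pickle
for n,seeds in (("scene",dict(ochre=(361,188),red=(395,183),brown=(377,216),turq=(429,214),worn=(316,192),grip=(335,180),white=(218,230),green=(216,212),brownb=(221,250),yel1=(259,238),yel2=(340,260),flange=(305,254),block=(263,207),spat=(300,211),jar=(411,265),redbowl=(480,212))),("side",dict(ochre=(320,273),red=(301,310),brown=(273,248),turq=(232,290),worn=(304,176),grip=(321,215),white=(346,147),green=(368,154),brownb=(324,142),yel1=(322,164),yel2=(257,184),spat=(354,252)))):
    c=pickle.load(open(n+'0.pkl','rb')); P=cloud(c)
    hsv=cv2.cvtColor(c['frame'],cv2.COLOR_BGR2HSV)
    print(n)
    for k,(u,v) in seeds.items():
        w=P[v-2:v+3,u-2:u+3].reshape(-1,3); p=np.median(w,0)
        s=''
        if k in('ochre','red','brown','turq'):
            z=p[2]; D=np.hypot(P[...,0]-p[0],P[...,1]-p[1])
            m=(abs(P[...,2]-z)<.004)&(D<.06)&(c['depth']>0)
            (cx,cy),rad=cv2.minEnclosingCircle(P[m][:,:2].astype(np.float32))
            s=(round(cx,4),round(cy,4),'r',round(rad,4),m.sum(), 'z',np.median(P[m][:,2]).round(4))
        print(k,p.round(4),s,hsv[v,u])
E
python3 m.py
```

```text
scene
ochre [0.4427 0.183  0.0771] (0.4326, 0.1886, 'r', 0.0362, np.int64(258), 'z', np.float64(0.0767)) [ 12 218 239]
red [0.4452 0.29   0.0783] (0.4226, 0.3007, 'r', 0.0373, np.int64(238), 'z', np.float64(0.0782)) [  5 106 222]
brown [0.5808 0.1744 0.079 ] (0.5697, 0.1813, 'r', 0.0366, np.int64(349), 'z', np.float64(0.0785)) [  8 206 152]
turq [0.6014 0.3197 0.0709] (0.5952, 0.3267, 'r', 0.0374, np.int64(333), 'z', np.float64(0.0705)) [ 87 193 233]
worn [0.586  0.0024 0.1913]  [ 19  54 113]
grip [0.4905 0.0844 0.1503]  [  1 208 252]
white [ 0.5756 -0.2352  0.1181]  [ 30   2 255]
green [ 0.5022 -0.2344  0.1173]  [ 63 130 157]
brownb [ 0.6487 -0.2344  0.1191]  [ 11 191 216]
yel1 [ 0.6133 -0.1447  0.1038]  [ 29 201 254]
yel2 [0.7369 0.0161 0.1059]  [ 30 193 255]
flange [ 0.6089 -0.0318  0.0186]  [ 67 101  91]
block [ 0.4037 -0.1043  0.035 ]  [ 20 132 249]
spat [ 0.5436 -0.0252  0.1085]  [ 22  44 247]
jar [0.7879 0.1647 0.1004]  [ 14 185 168]
redbowl [0.5746 0.5143 0.019 ]  [  2 230 171]
side
ochre [0.4278 0.2003 0.0767] (0.4305, 0.1943, 'r', 0.0361, np.int64(570), 'z', np.float64(0.0763)) [ 13 223 220]
red [0.4204 0.3063 0.0783] (0.4223, 0.3068, 'r', 0.0357, np.int64(738), 'z', np.float64(0.0779)) [  2 218 200]
brown [0.566  0.1889 0.0787] (0.5684, 0.1847, 'r', 0.0368, np.int64(497), 'z', np.float64(0.0782)) [  8 191 140]
turq [0.5892 0.331  0.0704] (0.5936, 0.3322, 'r', 0.0363, np.int64(646), 'z', np.float64(0.0703)) [ 85 186 207]
worn [0.5667 0.0209 0.1854]  [ 14  57 111]
grip [0.48   0.0924 0.1508]  [  3 213 239]
white [ 0.5547 -0.2221  0.1169]  [ 30   6 246]
green [ 0.4824 -0.2238  0.1158]  [ 55 111 143]
brownb [ 0.6287 -0.2191  0.1138]  [ 12 177 173]
yel1 [ 0.5912 -0.1312  0.1037]  [ 29 245 246]
yel2 [0.7142 0.0316 0.104 ]  [ 29 245 246]
spat [0.399  0.0544 0.0061]  [ 22 114 244]
```

```bash
python3 - <<'E'
from h import *
import pickle
a=pickle.load(open('scene0.pkl','rb'))['frame']; b=pickle.load(open('side0.pkl','rb'))['frame']
o=np.vstack([cv2.resize(a[165:280,190:450],(800,354),interpolation=2)[:300],cv2.resize(b[125:345,190:400],None,fx=1.36,fy=1.36)[:300,:].copy() if 0 else np.hstack([cv2.resize(b[155:345,200:400],(316,300)),cv2.resize(b[110:230,260:420],(400,300)),np.zeros((300,84,3),np.uint8)])])
cv2.imwrite('pics/z0.png',o)
E
```

```text
(no output)
```

View pics/z0.png

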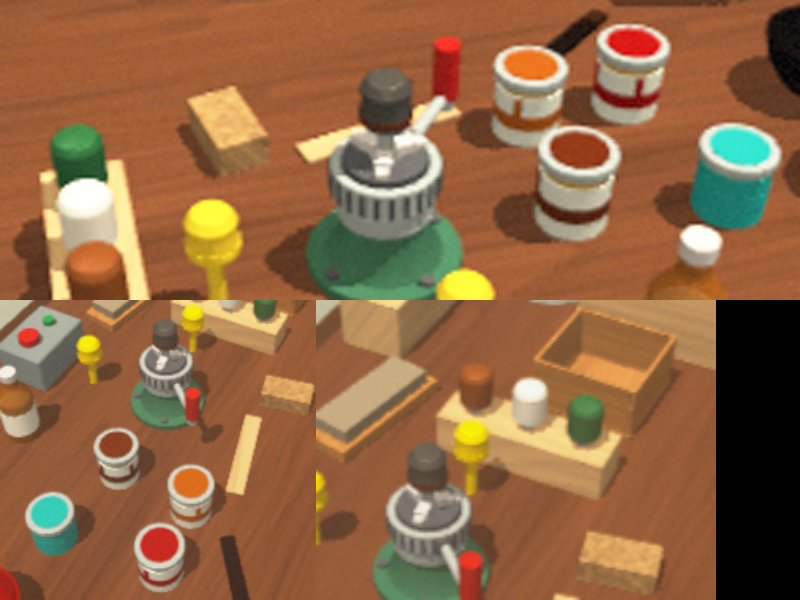

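All three tin lids stand proud by about 6–8 mm (tops at z 0.0765–0.0785); the turquoise one is home and isn't part of the job. Next, a planning helper and finer numbers for the spindle, grip, bobs and box.

```bash
cat > plan.py <<'E'
# usage: plan.py x y z yaw N : constant row that takes the tool from measured pose to target in N rows
import sys; from h import *
x,y,z,yaw=map(float,sys.argv[1:5]); N=int(sys.argv[5])
s=r.get_state(); p=s['tcp_pos']; y0=s['eef_rot'][2]; dy=(yaw-y0+180)%360-180
M=sum(np.array([[np.cos(a),np.sin(a)],[np.sin(a),-np.cos(a)]]) for a in np.radians(y0+dy*np.arange(N)/N))
t=np.linalg.solve(M,[x-p[0],y-p[1]])
print('pose',p.round(4),s['eef_rot'].round(1),'j',s['joints'].round(0),'F',s['contact_force'].round(1),'w',round(s['gripper_width'],4),'t',round(s['time_s'],1))
print('row',(t/.02).round(3),round(-(z-p[2])/N/.02,3),'wz',round(-dy/N/4,3))
E
python3 plan.py 0.4225 0.304 0.20 -90 24
python3 - <<'E'
from h import *
import pickle
for n in ("scene","side"):
    c=pickle.load(open(n+'0.pkl','rb')); P=cloud(c); X,Y,Z=P[...,0],P[...,1],P[...,2]; ok=c['depth']>0
    def top(name,x,y,r,z0,z1):
        m=ok&(np.hypot(X-x,Y-y)<r)&(Z>z0)&(Z<z1)
        if m.sum()<4: print(name,m.sum()); return
        q=P[m]; (cx,cy),rad=cv2.minEnclosingCircle(q[:,:2].astype(np.float32)); print(n,name,round(cx,4),round(cy,4),'r',round(rad,4),m.sum(),'z',np.median(q[:,2]).round(4),q[:,2].max().round(4))
    top('worn',.573,.01,.05,.187,.198); top('sleeve',.573,.01,.07,.108,.119)
    top('grip',.485,.088,.03,.146,.156)
    for k,x in(('green',.49),('white',.565),('brown',.638)): top(k,x,-.228,.035,.114,.123)
    top('yel1',.6,-.138,.03,.09,.2);top('yel2',.725,.024,.03,.09,.2)
    m=ok&(Z>.072)&(Z<.086)&(Y<-.29)&(Y>-.62)&(X>.35)&(X<.85)
    print('box',cv2.minAreaRect(P[m][:,:2].astype(np.float32)),m.sum())
E
```

```text
pose [0.198  0.645  0.2478] [179.9  -0.  -17.1] j [ 89.  21.   1.  -0. -70. -17.] F [ 0.4 -0.9  0.3] w 0.0875 t 0.1
row [0.908 0.073] 0.1 wz 0.76
scene worn 0.579 0.0027 r 0.0185 104 z 0.1907 0.1948
scene sleeve 0.577 0.0024 r 0.0465 431 z 0.1135 0.1189
scene grip 0.4835 0.0847 r 0.0131 42 z 0.1505 0.1534
scene green 0.4902 -0.2394 r 0.0199 118 z 0.1185 0.1218
scene white 0.566 -0.2383 r 0.0202 139 z 0.1184 0.1225
scene brown 0.64 -0.2367 r 0.0203 173 z 0.1183 0.1223
scene yel1 0.5991 -0.1467 r 0.0213 201 z 0.1036 0.1098
scene yel2 0.7268 0.0191 r 0.0213 231 z 0.1043 0.11
box ((0.5983664393424988, -0.4798966646194458), (0.2779983580112457, 0.48873913288116455), 87.66944122314453) 1404
side worn 0.5748 0.0083 r 0.0177 102 z 0.1905 0.1942
side sleeve 0.5743 0.0099 r 0.0463 357 z 0.1134 0.1189
side grip 0.4821 0.0907 r 0.0119 58 z 0.1505 0.154
side green 0.4866 -0.2349 r 0.0201 74 z 0.1177 0.1228
side white 0.5628 -0.2313 r 0.0204 74 z 0.1178 0.1213
side brown 0.6378 -0.2336 r 0.0203 70 z 0.1176 0.1223
side yel1 0.5972 -0.1403 r 0.0208 124 z 0.1025 0.11
side yel2 0.7258 0.0254 r 0.021 143 z 0.1035 0.1101
box ((0.599139928817749, -0.4740021824836731), (0.28095564246177673, 0.4896567463874817), 87.41455841064453) 826
```

```bash
A='[0.908,0.073,0.1,0,0,0.76,-1]'
python3 -m pendant '[[[0.908,0.073,0.1,0,0,0.76,-1],[0.908,0.073,0.1,0,0,0.76,-1],[0.908,0.073,0.1,0,0,0.76,-1],[0.908,0.073,0.1,0,0,0.76,-1],[0.908,0.073,0.1,0,0,0.76,-1],[0.908,0.073,0.1,0,0,0.76,-1],[0.908,0.073,0.1,0,0,0.76,-1],[0.908,0.073,0.1,0,0,0.76,-1]]]' 20
python3 -m pendant '[[[0.908,0.073,0.1,0,0,0.76,-1],[0.908,0.073,0.1,0,0,0.76,-1],[0.908,0.073,0.1,0,0,0.76,-1],[0.908,0.073,0.1,0,0,0.76,-1],[0.908,0.073,0.1,0,0,0.76,-1],[0.908,0.073,0.1,0,0,0.76,-1],[0.908,0.073,0.1,0,0,0.76,-1],[0.908,0.073,0.1,0,0,0.76,-1]]]'
python3 -m pendant '[[[0.908,0.073,0.1,0,0,0.76,-1],[0.908,0.073,0.1,0,0,0.76,-1],[0.908,0.073,0.1,0,0,0.76,-1],[0.908,0.073,0.1,0,0,0.76,-1],[0.908,0.073,0.1,0,0,0.76,-1],[0.908,0.073,0.1,0,0,0.76,-1],[0.908,0.073,0.1,0,0,0.76,-1],[0.908,0.073,0.1,0,0,0.76,-1]]]'
python3 plan.py 0.4225 0.304 0.115 -90 8
python3 - <<'E'
from h import *
c=cap("wrist"); save(c,'w1.png'); P=cloud(c); X,Y,Z=P[...,0],P[...,1],P[...,2]; ok=c['depth']>0
for k,x,y in(('red',.4225,.304),('ochre',.4315,.1915),('brown',.569,.183)):
    m=ok&(np.hypot(X-x,Y-y)<.05)&(Z>.066)&(Z<.09)
    if m.sum()>10:
        q=P[m]; (cx,cy),rad=cv2.minEnclosingCircle(q[:,:2].astype(np.float32)); print(k,round(cx,4),round(cy,4),rad,m.sum(),np.median(q[:,2]))
E
```

```text
time_s: 0.95
tcp_pos: [0.3216, 0.5668, 0.2325]
eef_rot: [-180.0, 0.0, -41.6]
contact_force: [-0.2, 0.1, 0.3]
gripper_width: 0.0291
gripper_force: 0.0
time_s: 1.75
tcp_pos: [0.4005, 0.4457, 0.2164]
eef_rot: [180.0, -0.0, -66.0]
contact_force: [-0.5, 0.4, -1.5]
gripper_width: 0.0002
gripper_force: 0.0
time_s: 2.55
tcp_pos: [0.4228, 0.3028, 0.2005]
eef_rot: [-180.0, 0.0, -90.3]
contact_force: [-0.0, -0.4, -0.3]
gripper_width: 0.0006
gripper_force: 0.0
pose [0.4228 0.3028 0.2005] [-180.     0.   -90.3] j [ 57.   8. -23.   0. -59. -58.] F [-0.  -0.4 -0.3] w 0.0006 t 2.5
row [-0.007  0.002] 0.534 wz -0.009
red 0.4227 0.3036 0.035442158579826355 4120 0.07585894259899795
ochre 0.4308 0.1916 0.035583704710006714 5958 0.07440354444315503
brown 0.5691 0.1823 0.03593802452087402 6563 0.07623032035730132
```

View pics/w1.png

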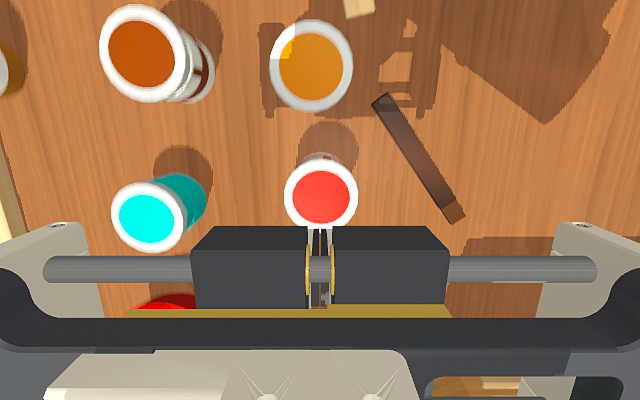

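The wrist view shows the red tin centred straight below the closed fingertips at (320,195). The ochre tin is at (312,65) and the brown at (145,55). Pressing the red lid now.

```bash

python3 -m pendant '[[[0,0,0.63,0,0,0,-1],[0,0,0.63,0,0,0,-1],[0,0,0.63,0,0,0,-1],[0,0,0.63,0,0,0,-1],[0,0,0.63,0,0,0,-1],[0,0,0.63,0,0,0,-1],[0,0,0.63,0,0,0,-1],[0,0,0.5,0,0,0,-1]]]'
python3 -m pendant '[[[0,0,0.05,0,0,0,-1],[0,0,0.05,0,0,0,-1],[0,0,0.05,0,0,0,-1],[0,0,0.05,0,0,0,-1],[0,0,0.05,0,0,0,-1],[0,0,0.05,0,0,0,-1],[0,0,0.05,0,0,0,-1],[0,0,0,0,0,0,-1]]]'
```

```text
time_s: 3.4
tcp_pos: [0.4225, 0.3041, 0.1009]
eef_rot: [180.0, -0.0, -90.0]
contact_force: [0.3, -0.1, -0.8]
gripper_width: 0.0004
gripper_force: 0.0
time_s: 4.2
tcp_pos: [0.4229, 0.3045, 0.0955]
eef_rot: [-180.0, 0.0, -90.0]
contact_force: [-0.6, 0.3, 3.6]
gripper_width: 0.0005
gripper_force: 2.1
```

```bash

python3 -m pendant '[[[0,0,0.05,0,0,0,-1],[0,0,0.05,0,0,0,-1],[0,0,0.05,0,0,0,-1],[0,0,0.05,0,0,0,-1],[0,0,0,0,0,0,-1],[0,0,0,0,0,0,-1],[0,0,0,0,0,0,-1],[0,0,0,0,0,0,-1]]]'
```

```text
time_s: 5.0
tcp_pos: [0.423, 0.3046, 0.0922]
eef_rot: [-180.0, 0.0, -90.0]
contact_force: [-2.5, 0.1, 13.4]
gripper_width: 0.0004
gripper_force: 6.4
```

```bash

python3 -m pendant '[[[0,0,-1,0,0,0,-1],[0,0,-1,0,0,0,-1],[0.94,-0.067,0,0,0,0,-1],[0.94,-0.067,0,0,0,0,-1],[0.94,-0.067,0,0,0,0,-1],[0.94,-0.067,0,0,0,0,-1],[0.94,-0.067,0,0,0,0,-1],[0.94,-0.067,0,0,0,0,-1]]]'
python3 -m pendant '[[[0,0,0.4,0,0,0,-1],[0,0,0.4,0,0,0,-1],[0,0,0.4,0,0,0,-1],[0,0,0.3,0,0,0,-1],[0,0,0.05,0,0,0,-1],[0,0,0.05,0,0,0,-1],[0,0,0.05,0,0,0,-1],[0,0,0.05,0,0,0,-1]]]'
python3 -m pendant '[[[0,0,0.05,0,0,0,-1],[0,0,0.05,0,0,0,-1],[0,0,0.05,0,0,0,-1],[0,0,0.05,0,0,0,-1],[0,0,0.05,0,0,0,-1],[0,0,0.05,0,0,0,-1],[0,0,0,0,0,0,-1],[0,0,0,0,0,0,-1]]]'
```

```text
time_s: 5.8
tcp_pos: [0.4306, 0.1895, 0.1311]
eef_rot: [180.0, -0.0, -90.1]
contact_force: [0.5, -0.2, 0.4]
gripper_width: 0.0004
gripper_force: 0.0
time_s: 6.6
tcp_pos: [0.4309, 0.1918, 0.0977]
eef_rot: [-180.0, 0.0, -90.0]
contact_force: [-2.2, 0.0, 4.0]
gripper_width: 0.0004
gripper_force: 2.3
time_s: 7.4
tcp_pos: [0.431, 0.1918, 0.0921]
eef_rot: [-180.0, 0.0, -90.0]
contact_force: [-4.0, 1.0, 14.0]
gripper_width: 0.0005
gripper_force: 7.0
```

```bash

python3 -m pendant '[[[0,0,-1,0,0,0,-1],[0,0,-1,0,0,0,-1],[0.067,-0.986,0,0,0,0,-1],[0.067,-0.986,0,0,0,0,-1],[0.067,-0.986,0,0,0,0,-1],[0.067,-0.986,0,0,0,0,-1],[0.067,-0.986,0,0,0,0,-1],[0.067,-0.986,0,0,0,0,-1]]]'
python3 -m pendant '[[[0.067,-0.986,0,0,0,0,-1],[0,0,0.4,0,0,0,-1],[0,0,0.4,0,0,0,-1],[0,0,0.4,0,0,0,-1],[0,0,0.3,0,0,0,-1],[0,0,0.05,0,0,0,-1],[0,0,0.05,0,0,0,-1],[0,0,0.05,0,0,0,-1]]]'
python3 -m pendant '[[[0,0,0.05,0,0,0,-1],[0,0,0.05,0,0,0,-1],[0,0,0.05,0,0,0,-1],[0,0,0.05,0,0,0,-1],[0,0,0.05,0,0,0,-1],[0,0,0.05,0,0,0,-1],[0,0,0.05,0,0,0,-1],[0,0,0,0,0,0,-1]]]'
```

```text
time_s: 8.2
tcp_pos: [0.5496, 0.1829, 0.1306]
eef_rot: [179.9, -0.0, -90.0]
contact_force: [-0.0, -0.5, 1.3]
gripper_width: 0.0005
gripper_force: 0.0
time_s: 9.0
tcp_pos: [0.5685, 0.1821, 0.0988]
eef_rot: [180.0, -0.0, -90.0]
contact_force: [-1.9, 0.4, 5.2]
gripper_width: 0.0001
gripper_force: 2.3
time_s: 9.8
tcp_pos: [0.5688, 0.1821, 0.0923]
eef_rot: [-180.0, -0.0, -90.0]
contact_force: [-7.3, 0.2, 13.6]
gripper_width: 0.0004
gripper_force: 6.5
```

All three lids gave about 13.5 N at a tip height of 70 mm, so they're home. Lift and head for the lever.

```bash

python3 -m pendant '[[[0,0,-0.85,0,0,0,-1],[0,0,-0.85,0,0,0,-1],[0,0,-0.85,0,0,0,-1],[0,0,-0.85,0,0,0,0.4],[0,0,-0.85,0,0,0,0.4],[0,0,-0.85,0,0,0,0.4],[0,0,-0.85,0,0,0,0.4],[0,0,-0.85,0,0,0,0.4]]]'
python3 plan.py 0.4825 0.088 0.23 -42 16
```

```text
time_s: 10.6
tcp_pos: [0.5692, 0.182, 0.2277]
eef_rot: [-180.0, 0.0, -90.0]
contact_force: [-0.1, -0.1, 0.4]
gripper_width: 0.0349
gripper_force: 0.0
pose [0.5692 0.182  0.2277] [-180.    0.  -90.] j [ 36.  14. -11.   0. -65. -37.] F [-0.1 -0.1  0.4] w 0.0349 t 10.6
row [0.173 0.374] -0.007 wz -0.751
```

```bash

python3 -m pendant '[[[0.173,0.374,0,0,0,-0.75,0.4],[0.173,0.374,0,0,0,-0.75,0.4],[0.173,0.374,0,0,0,-0.75,0.4],[0.173,0.374,0,0,0,-0.75,0.4],[0.173,0.374,0,0,0,-0.75,0.4],[0.173,0.374,0,0,0,-0.75,0.4],[0.173,0.374,0,0,0,-0.75,0.4],[0.173,0.374,0,0,0,-0.75,0.4]]]'
python3 -m pendant '[[[0.173,0.374,0,0,0,-0.75,0.4],[0.173,0.374,0,0,0,-0.75,0.4],[0.173,0.374,0,0,0,-0.75,0.4],[0.173,0.374,0,0,0,-0.75,0.4],[0.173,0.374,0,0,0,-0.75,0.4],[0.173,0.374,0,0,0,-0.75,0.4],[0.173,0.374,0,0,0,-0.75,0.4],[0.173,0.374,0,0,0,-0.75,0.4]]]'
python3 - <<'E'
from h import *
c=cap("wrist"); save(c,'w2.png'); P=cloud(c); X,Y,Z=P[...,0],P[...,1],P[...,2]; ok=c['depth']>0
for k,x,y,z0,z1,rr in(('grip',.4825,.088,.147,.156,.03),('worn',.577,.006,.188,.198,.04),('white',.564,-.235,.113,.123,.035),('sleeve',.577,.006,.108,.119,.06)):
    m=ok&(np.hypot(X-x,Y-y)<rr)&(Z>z0)&(Z<z1)
    if m.sum()>10:
        q=P[m]; (cx,cy),rad=cv2.minEnclosingCircle(q[:,:2].astype(np.float32)); print(k,round(cx,4),round(cy,4),rad,m.sum(),np.median(q[:,2]))
E
python3 plan.py 0.4825 0.088 0.138 -42 8
```

```text
time_s: 11.4
tcp_pos: [0.5156, 0.1441, 0.227]
eef_rot: [-180.0, -0.0, -65.9]
contact_force: [0.1, 0.4, 0.6]
gripper_width: 0.0612
gripper_force: 0.0
time_s: 12.2
tcp_pos: [0.4822, 0.0877, 0.2271]
eef_rot: [-180.0, -0.0, -41.9]
contact_force: [0.3, 0.1, 0.2]
gripper_width: 0.0612
gripper_force: 0.0
grip 0.4824 0.0866 0.01184787880629301 623 0.14878439294470194
worn 0.5745 0.0046 0.016324641183018684 2206 0.18963230073729687
sleeve 0.5751 0.0039 0.04470876604318619 2662 0.11292871403888678
pose [0.4817 0.0869 0.2272] [-180.    -0.   -41.7] j [ 33.   4. -24.   0. -62.  15.] F [-2.1 -0.6 -0.2] w 0.0614 t 12.2
row [-0.001 -0.008] 0.557 wz 0.008
```

View pics/w2.png

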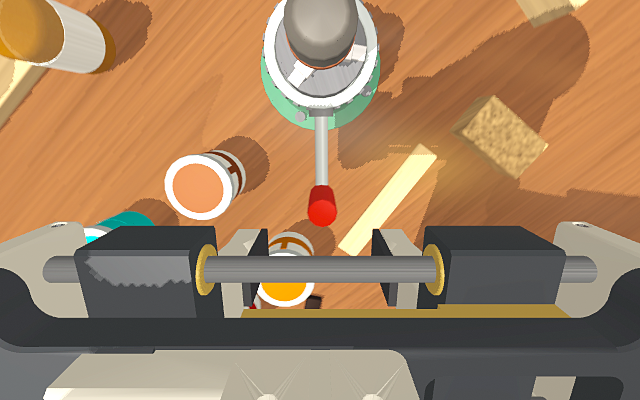

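The wrist view shows the red grip at (321,205), right under the open fingers, with the lever running up to the chuck at (320,60). The measured radius of 0.124 m matches the 125 mm given. Descend and grip it.

```bash

python3 -m pendant '[[[0,0,0.54,0,0,0,0.4],[0,0,0.54,0,0,0,0.4],[0,0,0.54,0,0,0,0.4],[0,0,0.54,0,0,0,0.4],[0,0,0.54,0,0,0,0.4],[0,0,0.54,0,0,0,0.4],[0,0,0.54,0,0,0,0.4],[0,0,0.54,0,0,0,0.4]]]' 15
python3 -m pendant '[[[0,0,0,0,0,0,-1],[0,0,0,0,0,0,-1],[0,0,0,0,0,0,-1],[0,0,0,0,0,0,-1],[0,0,0,0,0,0,-1],[0,0,0,0,0,0,-1],[0,0,0,0,0,0,-1],[0,0,0,0,0,0,-1]]]' 15
python3 - <<'E'
import numpy as np
from h import *
p=r.get_state()['tcp_pos']; ax=np.array([.575,.0045]); d=p[:2]-ax; a=np.degrees(np.arctan2(d[1],d[0])); print(p,np.hypot(*d),a)
E
```

```text
time_s: 13.05
tcp_pos: [0.4819, 0.088, 0.14]
eef_rot: [180.0, -0.0, -42.0]
contact_force: [0.6, 0.5, -0.6]
gripper_width: 0.0613
gripper_force: 0.0
time_s: 13.85
tcp_pos: [0.4818, 0.0877, 0.1413]
eef_rot: [180.0, -0.0, -42.0]
contact_force: [-2.9, -1.2, 6.0]
gripper_width: 0.0232
gripper_force: 15.0
[0.48176453 0.08773967 0.14126693] 0.1249867870912952 138.2418493918151
```

```bash

python3 -m pendant '[[[0.0134,0.409,0,0,0,-0.94,-1],[0.0134,0.409,0,0,0,-0.94,-1],[0.0134,0.409,0,0,0,-0.94,-1],[0.0134,0.409,0,0,0,-0.94,-1],[0.0134,0.409,0,0,0,-0.94,-1],[0.0134,0.409,0,0,0,-0.94,-1],[0.0134,0.409,0,0,0,-0.94,-1],[0.0134,0.409,0,0,0,-0.94,-1]]]' 20
python3 plan.py 0.46 0 0.14 -12 8
```

```text
time_s: 14.65
tcp_pos: [0.4525, 0.0304, 0.1413]
eef_rot: [-179.9, -0.0, -11.8]
contact_force: [-1.6, 1.7, 3.9]
gripper_width: 0.0233
gripper_force: 20.0
pose [0.4525 0.0304 0.1413] [-179.9   -0.   -11.8] j [ 29.   5. -35.  -0. -50.  49.] F [-1.6  1.7  3.9] w 0.0233 t 14.7
row [0.085 0.176] 0.008 wz 0.006
```

```bash

python3 -m pendant '[[[0.0134,0.409,0,0,0,-0.94,-1],[0.0134,0.409,0,0,0,-0.94,-1],[0.0134,0.409,0,0,0,-0.94,-1],[0.0134,0.409,0,0,0,-0.94,-1],[0.0134,0.409,0,0,0,-0.94,-1],[0.0134,0.409,0,0,0,-0.94,-1],[0,0,0,0,0,0,-1],[0,0,0,0,0,0,-1]]]' 20
python3 - <<'E'
from h import *
for n in("scene","side"):
    c=cap(n); cv2.imwrite('pics/%s3.png'%n,c['frame'])
a=cv2.imread('pics/scene3.png')[150:290,240:440]; b=cv2.imread('pics/side3.png')[150:270,240:400]
cv2.imwrite('pics/z3.png',np.vstack([cv2.resize(a,(428,300)),cv2.resize(b,(428,300))]))
E
```

```text
time_s: 15.45
tcp_pos: [0.4519, -0.0193, 0.1413]
eef_rot: [180.0, 0.0, 10.6]
contact_force: [-2.7, -3.8, 4.5]
gripper_width: 0.0234
gripper_force: 20.0
```

View pics/z3.png

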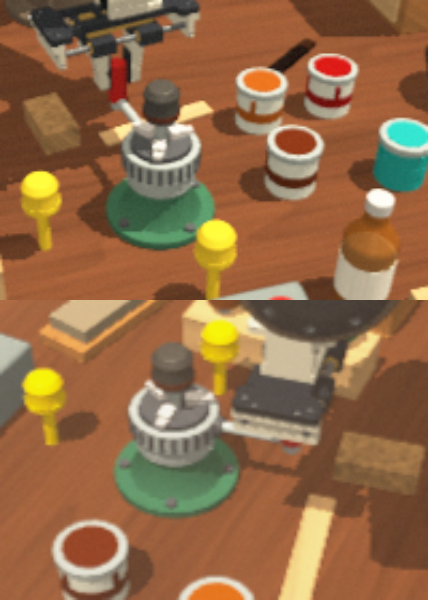

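The lever has swung about 53° and the jaws are visibly open round the worn bob, at (160,140) in the crop; the lids sit flush. A few degrees more, feeling for the stop.

```bash

python3 -m pendant '[[[0.005,0.2,0,0,0,-0.46,-1],[0.005,0.2,0,0,0,-0.46,-1],[0.005,0.2,0,0,0,-0.46,-1],[0,0,0,0,0,0,-1],[0,0,0,0,0,0,-1],[0,0,0,0,0,0,-1],[0,0,0,0,0,0,-1],[0,0,0,0,0,0,-1]]]' 20
python3 - <<'E'
import numpy as np
from h import *
s=r.get_state();p=s['tcp_pos']; ax=np.array([.575,.0045]); d=p[:2]-ax; a=np.degrees(np.arctan2(d[1],d[0])); print(p,np.hypot(*d),a%360,s['contact_force'],s['moment'])
E
```

```text
time_s: 16.35
tcp_pos: [0.4546, -0.0308, 0.1413]
eef_rot: [180.0, 0.0, 16.1]
contact_force: [-2.3, -3.2, 5.5]
gripper_width: 0.0238
gripper_force: 20.0
[ 0.4546294  -0.03076506  0.14126304] 0.1254300825215208 196.3290368112803 [-2.30215738 -3.21721743  5.52094469] [-1.27407275  0.99236292 -0.07255518]
```

```bash

python3 -m pendant '[[[0,0,0,0,0,0,0.2],[0,0,0,0,0,0,0.2],[0,0,0,0,0,0,0.2],[0,0,-0.3,0,0,0,0.2],[0,0,-0.8,0,0,0,0.5],[0,0,-1,0,0,0,0.5],[0,0,-1,0,0,0,0.5],[0,0,-1,0,0,0,0.5]]]' 20
python3 -m pendant '[[[0,0,-0.6,0,0,0,0.5],[0,0,0,0,0,0,0.5],[0,0,0,0,0,0,0.5],[0,0,0,0,0,0,0.5],[0,0,0,0,0,0,0.5],[0,0,0,0,0,0,0.5],[0,0,0,0,0,0,0.5],[0,0,0,0,0,0,0.5]]]' 20
python3 - <<'E'
from h import *
c=cap("wrist"); save(c,'w4.png'); P=cloud(c); X,Y,Z=P[...,0],P[...,1],P[...,2]; ok=c['depth']>0
for k,x,y,z0,z1,rr in(('grip',.4546,-.031,.146,.156,.03),('worn',.577,.006,.187,.198,.04),('white',.564,-.235,.113,.123,.035),('sleeve',.577,.006,.108,.119,.06),('yel1',.598,-.143,.09,.12,.03)):
    m=ok&(np.hypot(X-x,Y-y)<rr)&(Z>z0)&(Z<z1)
    if m.sum()>10:
        q=P[m]; (cx,cy),rad=cv2.minEnclosingCircle(q[:,:2].astype(np.float32)); print(k,round(cx,4),round(cy,4),rad,m.sum(),np.median(q[:,2]))
for n in("scene","side"):
    c=cap(n); P=cloud(c); X,Y,Z=P[...,0],P[...,1],P[...,2]
    m=(c['depth']>0)&(Z>.074)&(Z<.084)&(Y<-.3)&(Y>-.52)&(X>.4)&(X<.8)
    print('box',cv2.minAreaRect(P[m][:,:2].astype(np.float32)),m.sum(),np.percentile(P[m][:,:2],[2,98],axis=0).round(3).tolist())
E
python3 plan.py 0.5745 0.0045 0.235 0 8
```

```text
time_s: 17.15
tcp_pos: [0.4549, -0.0301, 0.2242]
eef_rot: [-180.0, -0.0, 16.1]
contact_force: [0.1, -0.2, 0.2]
gripper_width: 0.0655
gripper_force: 0.0
time_s: 17.95
tcp_pos: [0.4548, -0.0302, 0.2348]
eef_rot: [-180.0, 0.0, 16.1]
contact_force: [0.1, -0.7, -0.5]
gripper_width: 0.0656
gripper_force: 0.0
grip 0.4558 -0.0306 0.011813290417194366 620 0.1488565659471189
worn 0.5755 0.0035 0.017451271414756775 2500 0.18949854234225894
white 0.5626 -0.2363 0.019737131893634796 1458 0.11654207536028577
sleeve 0.5759 0.0037 0.0446106381714344 2464 0.1128917949368379
yel1 0.5977 -0.1441 0.021155763417482376 1965 0.10331217182878183
box ((0.5267901420593262, -0.41314470767974854), (0.15074047446250916, 0.15411219000816345), 87.0900650024414) 660 [[0.452, -0.488], [0.604, -0.338]]
box ((0.505337119102478, -0.408137708902359), (0.15773722529411316, 0.10785268992185593), 88.64109802246094) 154 [[0.451, -0.485], [0.554, -0.33]]
pose [ 0.4549 -0.0302  0.2349] [-180.     0.    16.1] j [ 21.  -0. -27.  -0. -63.  85.] F [-0.3 -0.1 -0.5] w 0.0657 t 18.1
row [ 0.775 -0.097] -0.0 wz 0.504
```

View pics/w4.png

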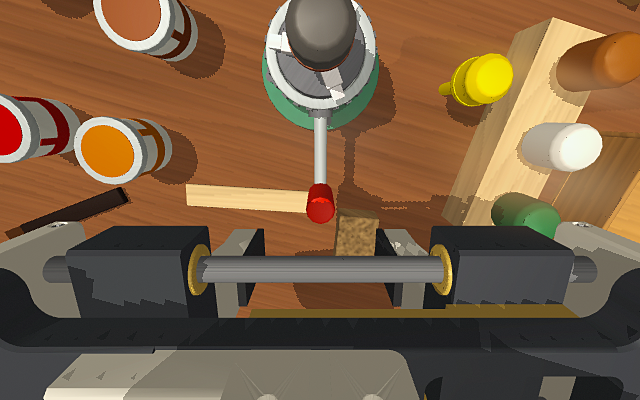

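The wrist view shows the lever grip at (320,203), the worn bob standing at (320,30), the white bob at (575,145) in the middle of the rack, and nothing disturbed. Grasp the worn bob.

```bash

python3 -m pendant '[[[0.782,-0.097,0,0,0,0.504,0.5],[0.782,-0.097,0,0,0,0.504,0.5],[0.782,-0.097,0,0,0,0.504,0.5],[0.782,-0.097,0,0,0,0.504,0.5],[0.782,-0.097,0,0,0,0.504,0.5],[0.782,-0.097,0,0,0,0.504,0.5],[0.782,-0.097,0,0,0,0.504,0.5],[0.782,-0.097,0,0,0,0.504,0.5]]]' 20
python3 -m pendant '[[[0,0,0,0,0,0,0.5],[0,0,0.42,0,0,0,0.5],[0,0,0.42,0,0,0,0.5],[0,0,0.42,0,0,0,0.5],[0,0,0.42,0,0,0,0.5],[0,0,0.42,0,0,0,0.5],[0,0,0.42,0,0,0,0.5],[0,0,0.42,0,0,0,0.5]]]' 20
python3 -m pendant '[[[0,0,0,0,0,0,-1],[0,0,0,0,0,0,-1],[0,0,0,0,0,0,-1],[0,0,0,0,0,0,-1],[0,0,0,0,0,0,-1],[0,0,0,0,0,0,-1],[0,0,0,0,0,0,-1],[0,0,0,0,0,0,-1]]]' 20
```

```text
time_s: 18.9
tcp_pos: [0.5762, 0.0049, 0.2349]
eef_rot: [180.0, 0.0, -0.1]
contact_force: [-1.2, 0.5, 1.3]
gripper_width: 0.0659
gripper_force: 0.0
time_s: 19.7
tcp_pos: [0.5755, 0.0047, 0.1754]
eef_rot: [180.0, 0.0, 0.0]
contact_force: [0.6, -1.0, 0.4]
gripper_width: 0.0658
gripper_force: 0.0
time_s: 20.5
tcp_pos: [0.5759, 0.0048, 0.1766]
eef_rot: [-180.0, -0.0, 0.0]
contact_force: [0.7, 0.2, 2.4]
gripper_width: 0.0425
gripper_force: 20.0
```

```bash

python3 -m pendant '[[[0,0,-0.3,0,0,0,-1],[0,0,-0.6,0,0,0,-1],[0,0,-0.7,0,0,0,-1],[0,0,-0.7,0,0,0,-1],[0,0,-0.7,0,0,0,-1],[0,0,-0.7,0,0,0,-1],[0,0,-0.7,0,0,0,-1],[0,0,-0.7,0,0,0,-1]]]' 20
python3 plan.py 0.5257 -0.411 0.27 0 24
python3 - <<'E'
from h import *
c=cap("scene"); P=cloud(c); f=c['frame']; cv2.imwrite('pics/s5.png',cv2.resize(f[100:300,200:460],(650,500)))
E
```

```text
time_s: 21.3
tcp_pos: [0.5754, 0.0047, 0.2796]
eef_rot: [-180.0, -0.0, 0.0]
contact_force: [0.3, -0.3, -1.1]
gripper_width: 0.0426
gripper_force: 20.0
pose [0.5754 0.0047 0.2796] [-180.   -0.    0.] j [ 20.  10.  -9.  -0. -70.  70.] F [ 0.3 -0.3 -1.1] w 0.0426 t 21.3
row [-0.104  0.866] 0.02 wz 0.0
```

View pics/s5.png

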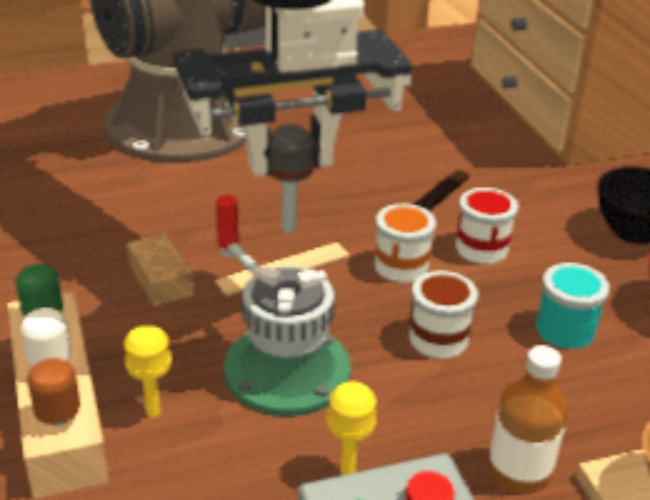

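The worn bob hangs upright in the fingers at (290,170), clear of the chuck at (290,290), whose jaws are open. Everything else is undisturbed. Carry it to the box, tilting it so that it lies down.

```bash

python3 -m pendant '[[[-0.104,0.866,0,0,0,0,-1],[-0.104,0.866,0,0,0,0,-1],[-0.104,0.866,0,0,0,0,-1],[-0.104,0.866,0,0,0,0,-1],[-0.104,0.866,0,0,0,0,-1],[-0.104,0.866,0,0,0,0,-1],[-0.104,0.866,0,0,0,0,-1],[-0.104,0.866,0,0,0,0,-1]]]' 20
python3 -m pendant '[[[-0.104,0.866,0,0,0,0,-1],[-0.104,0.866,0,0,0,0,-1],[-0.104,0.866,0,0,0,0,-1],[-0.104,0.866,0,0,0,0,-1],[-0.104,0.866,0,0,0,0,-1],[-0.104,0.866,0,0,0,0,-1],[-0.104,0.866,0,0,0,0,-1],[-0.104,0.866,0,0,0,0,-1]]]' 20
python3 -m pendant '[[[-0.104,0.866,0,0,0,0,-1],[-0.104,0.866,0,0,0,0,-1],[-0.104,0.866,0,0,0,0,-1],[-0.104,0.866,0,0,0,0,-1],[-0.104,0.866,0,0,0,0,-1],[-0.104,0.866,0,0,0,0,-1],[-0.104,0.866,0,0,0,0,-1],[-0.104,0.866,0,0,0,0,-1]]]' 20
python3 -m pendant '[[[0,0,0,0,0.94,0,-1],[0,0,0,0,0.94,0,-1],[0,0,0,0,0.94,0,-1],[0,0,0,0,0.94,0,-1],[0,0,0,0,0.94,0,-1],[0,0,0,0,0.94,0,-1],[0,0,0,0,0.94,0,-1],[0,0,0,0,0.94,0,-1]]]' 20
python3 plan.py 0.5257 -0.411 0.27 0 8; python3 - <<'E'
from h import *
s=r.get_state(); M=R.from_euler('xyz',s['eef_rot'],degrees=True).as_matrix(); print(M.round(2)); print('units',(M.T@(np.array([.5257,-.411,.117])-s['tcp_pos'])/.02).round(3), 'foot',s['tcp_pos']+M@[0,0,.0916])
E
```

```text
time_s: 22.15
tcp_pos: [0.5581, -0.1358, 0.2776]
eef_rot: [180.0, 0.1, -0.1]
contact_force: [0.2, 0.5, -0.5]
gripper_width: 0.0427
gripper_force: 20.0
time_s: 22.95
tcp_pos: [0.5412, -0.2743, 0.2775]
eef_rot: [-180.0, 0.1, -0.1]
contact_force: [0.5, -0.4, -0.9]
gripper_width: 0.0428
gripper_force: 20.0
time_s: 23.75
tcp_pos: [0.5255, -0.4124, 0.2781]
eef_rot: [180.0, 0.0, 0.0]
contact_force: [-0.1, -1.1, -0.4]
gripper_width: 0.0426
gripper_force: 20.0
time_s: 24.55
tcp_pos: [0.5255, -0.4116, 0.2786]
eef_rot: [179.9, -30.2, 0.1]
contact_force: [0.2, 0.2, -0.2]
gripper_width: 0.0429
gripper_force: 20.0
pose [ 0.5255 -0.4116  0.2786] [ 1.799e+02 -3.020e+01  1.000e-01] j [-30.   8. -10. -20. -47. 131.] F [ 0.2  0.2 -0.2] w 0.0429 t 24.6
row [ 0.001 -0.004] 0.053 wz 0.002
[[ 0.86  0.    0.5 ]
 [ 0.   -1.   -0.  ]
 [ 0.5   0.   -0.86]]
units [-4.06  -0.039  6.983] foot [ 0.5716553  -0.41168055  0.19941769]
```

```bash

python3 -m pendant '[[[-0.507,0,0.873,0,0,0,-1],[-0.507,0,0.873,0,0,0,-1],[-0.507,0,0.873,0,0,0,-1],[-0.507,0,0.873,0,0,0,-1],[-0.507,0,0.873,0,0,0,-1],[-0.507,0,0.873,0,0,0,-1],[-0.507,0,0.873,0,0,0,-1],[-0.507,0,0.873,0,0,0,-1]]]' 20
python3 -m pendant '[[[0,0,0,0,0,0,0.3],[0,0,0,0,0,0,0.3],[0,0,0,0,0,0,0.3],[0,0,0,0,0,0,0.3],[0,0,0,0,0,0,0.3],[0,0,0,0,0,0,0.3],[0.5,0,-0.87,0,0,0,0.3],[0.5,0,-0.87,0,0,0,0.3]]]' 20
python3 -m pendant '[[[0.5,0,-0.87,0,-0.94,0,0.3],[0.5,0,-0.87,0,-0.94,0,0.3],[0,0,-1,0,-0.94,0,0.3],[0,0,-1,0,-0.94,0,0.3],[0,0,-1,0,-0.94,0,0.3],[0,0,0,0,-0.94,0,0.3],[0,0,0,0,-0.94,0,0.3],[0,0,0,0,-0.94,0,0.3]]]' 20
python3 - <<'E'
from h import *
c=cap("scene"); a=cv2.resize(c['frame'][190:310,90:250],(400,300)); c=cap("wrist"); save(c,'w6.png')
cv2.imwrite('pics/z6.png',np.vstack([a,cv2.resize(c['frame'][:240],(400,150))]))
P=cloud(c); X,Y,Z=P[...,0],P[...,1],P[...,2]; ok=c['depth']>0
m=ok&(abs(X-.5265)<.065)&(abs(Y+.411)<.065)&(Z>.02); print('box content zmax',np.percentile(Z[m],99) if m.sum() else None,m.sum(), P[m].mean(0))
for k,x,y in(('green',.488,-.237),('white',.564,-.235),('brown',.638,-.235)):
    m=ok&(np.hypot(X-x,Y-y)<.035)&(Z>.113)&(Z<.123)
    if m.sum()>10: q=P[m]; print(k,cv2.minEnclosingCircle(q[:,:2].astype(np.float32)),m.sum())
E
python3 plan.py 0.5635 -0.235 0.20 0 8
```

```text
time_s: 25.35
tcp_pos: [0.5255, -0.4117, 0.1159]
eef_rot: [179.9, -30.1, 0.1]
contact_force: [0.1, 0.8, -1.1]
gripper_width: 0.0426
gripper_force: 20.0
time_s: 26.15
tcp_pos: [0.5251, -0.4108, 0.1568]
eef_rot: [-180.0, -30.0, -0.0]
contact_force: [1.0, -0.7, 0.7]
gripper_width: 0.0571
gripper_force: 0.0
time_s: 26.95
tcp_pos: [0.5073, -0.4109, 0.2545]
eef_rot: [180.0, 0.1, 0.0]
contact_force: [0.1, 0.2, -0.3]
gripper_width: 0.0572
gripper_force: 0.0
box content zmax 0.34759360556233476 82219 [ 0.5337904  -0.4106678   0.32010369]
green ((0.4886339008808136, -0.23917433619499207), 0.019275570288300514) 975
white ((0.5631325244903564, -0.23825404047966003), 0.01944516785442829) 1299
brown ((0.6380540728569031, -0.23730561137199402), 0.019551493227481842) 1649
pose [ 0.5083 -0.4106  0.2528] [-1.8e+02  1.0e-01  1.0e-01] j [-22.  18.  -2.   0. -70. 112.] F [ 0.3 -0.3 -0.9] w 0.0571 t 27.1
row [ 0.346 -1.097] 0.33 wz 0.003
```

View pics/z6.png

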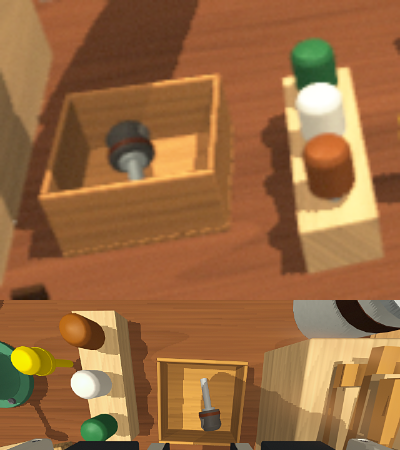

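The worn bob lies flat inside the box (crop, (130,150)). The white bob is the middle one in the rack. Go and hover over it.

```bash

python3 -m pendant '[[[0.342,-0.96,0.3,0,0,0,0.3],[0.342,-0.96,0.3,0,0,0,0.3],[0.342,-0.96,0.3,0,0,0,0.3],[0.342,-0.96,0.3,0,0,0,0.3],[0.342,-0.96,0.3,0,0,0,0.3],[0.342,-0.96,0.3,0,0,0,0.3],[0.342,-0.96,0.3,0,0,0,0.3],[0.342,-0.96,0.3,0,0,0,0.3]]]' 25
python3 -m pendant '[[[0,-0.95,0,0,0,0,0.3],[0,0,0,0,0,0,0.3],[0,0,0,0,0,0,0.3],[0,0,0,0,0,0,0.3],[0,0,0,0,0,0,0.3],[0,0,0,0,0,0,0.3],[0,0,0,0,0,0,0.3],[0,0,0,0,0,0,0.3]]]' 25
python3 - <<'E'
from h import *
c=cap("wrist"); save(c,'w7.png'); P=cloud(c); X,Y,Z=P[...,0],P[...,1],P[...,2]; ok=c['depth']>0
for k,x,y in(('green',.488,-.237),('white',.564,-.237),('brown',.638,-.236)):
    m=ok&(np.hypot(X-x,Y-y)<.035)&(Z>.113)&(Z<.123)
    if m.sum()>10: q=P[m]; print(k,cv2.minEnclosingCircle(q[:,:2].astype(np.float32)),m.sum())
E
python3 plan.py 0.563 -0.237 0.105 0 8
```

```text
time_s: 27.85
tcp_pos: [0.562, -0.2566, 0.2057]
eef_rot: [-180.0, -0.1, -0.0]
contact_force: [-0.1, -0.1, 0.8]
gripper_width: 0.0567
gripper_force: 0.0
time_s: 28.65
tcp_pos: [0.5619, -0.2386, 0.2055]
eef_rot: [-180.0, 0.0, -0.0]
contact_force: [1.0, 0.3, -1.1]
gripper_width: 0.0566
gripper_force: 0.0
green ((0.48820167779922485, -0.23826944828033447), 0.019102314487099648) 804
white ((0.563343346118927, -0.2373368740081787), 0.01932491362094879) 1569
brown ((0.6381084322929382, -0.23658494651317596), 0.019397063180804253) 2037
pose [ 0.5619 -0.2385  0.2055] [180.   0.  -0.] j [ -5.  16. -11.   0. -62.  95.] F [ 0.3 -0.3  0.3] w 0.057 t 28.7
row [ 0.007 -0.009] 0.628 wz -0.0
```

View pics/w7.png

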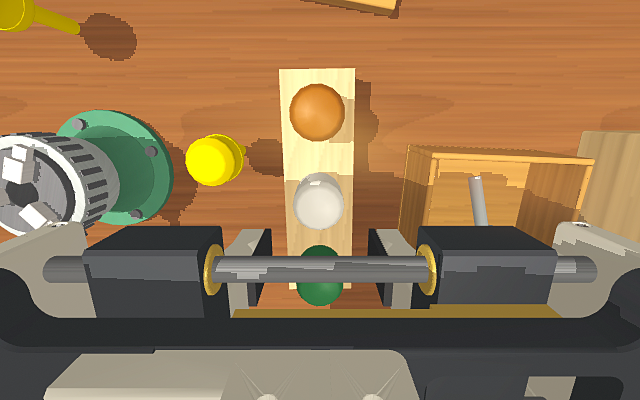

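The white bob is at (318,200), straight ahead of the fingers with clear space on both sides. Descend and grip.

```bash

python3 -m pendant '[[[0.065,-0.05,0,0,0,0,0.3],[0,0,0.718,0,0,0,0.3],[0,0,0.718,0,0,0,0.3],[0,0,0.718,0,0,0,0.3],[0,0,0.718,0,0,0,0.3],[0,0,0.718,0,0,0,0.3],[0,0,0.718,0,0,0,0.3],[0,0,0.718,0,0,0,0.3]]]' 25
python3 -m pendant '[[[0,0,0,0,0,0,0.3],[0,0,0,0,0,0,-1],[0,0,0,0,0,0,-1],[0,0,0,0,0,0,-1],[0,0,0,0,0,0,-1],[0,0,0,0,0,0,-1],[0,0,0,0,0,0,-1],[0,0,0,0,0,0,-1]]]' 25
python3 -m pendant '[[[0,0,-0.2,0,0,0,-1],[0,0,-0.4,0,0,0,-1],[0,0,-0.8,0,0,0,-1],[0,0,-0.9,0,0,0,-1],[0,0,-0.9,0,0,0,-1],[0,0,-0.9,0,0,0,-1],[0,0,-0.9,0,0,0,-1],[0,0,-0.9,0,0,0,-1]]]' 25
```

```text
time_s: 29.5
tcp_pos: [0.5635, -0.2373, 0.1045]
eef_rot: [180.0, -0.0, 0.0]
contact_force: [0.2, 1.0, 0.9]
gripper_width: 0.0569
gripper_force: 0.0
time_s: 30.3
tcp_pos: [0.5639, -0.2374, 0.106]
eef_rot: [180.0, -0.1, 0.0]
contact_force: [-0.2, 1.1, 5.7]
gripper_width: 0.0436
gripper_force: 25.0
time_s: 31.1
tcp_pos: [0.5629, -0.2373, 0.224]
eef_rot: [-180.0, 0.0, -0.0]
contact_force: [0.1, -0.3, -1.8]
gripper_width: 0.0436
gripper_force: 25.0
```

```bash
python3 plan.py 0.5757 0.0042 0.25 0 16;
python3 -m pendant '[[[0,-0.6,-0.3,0,0,0,-1],[0.05,-0.8,-0.3,0,0,0,-1],[0.05,-0.8,-0.3,0,0,0,-1],[0.05,-0.8,-0.4,0,0,0,-1],[0.05,-0.8,0,0,0,0,-1],[0.05,-0.8,0,0,0,0,-1],[0.05,-0.8,0,0,0,0,-1],[0.05,-0.8,0,0,0,0,-1]]]' 25
python3 -m pendant '[[[0.05,-0.8,0,0,0,0,-1],[0.05,-0.8,0,0,0,0,-1],[0.05,-0.8,0,0,0,0,-1],[0.05,-0.8,0,0,0,0,-1],[0.05,-0.8,0,0,0,0,-1],[0.05,-0.8,0,0,0,0,-1],[0.04,-0.67,0,0,0,0,-1],[0,-0.4,0,0,0,0,-1]]]' 25
python3 plan.py 0.5757 0.0042 0.215 0 8
python3 - <<'E'
from h import *
a=cap("scene"); b=cap("side"); 
cv2.imwrite('pics/z8.png',np.vstack([cv2.resize(a['frame'][130:270,240:400],(480,420))[:300+120][120:],cv2.resize(b['frame'][120:240,240:400],(480,360),)[:300]]))
P=cloud(a)
E
```

```text
pose [ 0.5629 -0.2373  0.224 ] [-180.    0.   -0.] j [ -5.  16. -10.  -0. -65.  95.] F [ 0.1 -0.3 -1.8] w 0.0436 t 31.1
row [ 0.04  -0.755] -0.081 wz -0.0
time_s: 31.9
tcp_pos: [0.5701, -0.1118, 0.2487]
eef_rot: [180.0, 0.0, 0.0]
contact_force: [0.5, 0.9, -1.2]
gripper_width: 0.0436
gripper_force: 25.0
time_s: 32.7
tcp_pos: [0.5771, 0.0055, 0.249]
eef_rot: [-180.0, -0.0, 0.1]
contact_force: [-0.8, -0.2, -1.7]
gripper_width: 0.0435
gripper_force: 25.0
pose [0.5771 0.0055 0.249 ] [-1.8e+02 -0.0e+00  1.0e-01] j [ 20.  11. -12.  -0. -67.  70.] F [-0.8 -0.2 -1.7] w 0.0435 t 32.7
row [-0.009  0.008] 0.213 wz 0.002
```

View pics/z8.png

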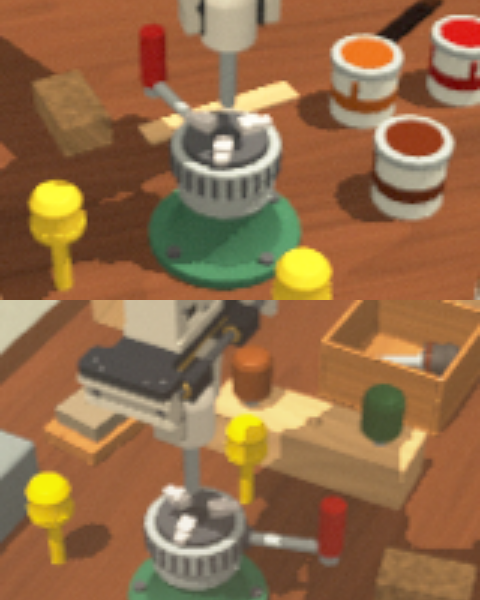

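The white bob hangs upright over the open jaws in both views (shank at (228,75) above the bore at (228,140)). Brown and green are still in the rack. Lower it in.

```bash

python3 -m pendant '[[[-0.065,0.06,0,0,0,0,-1],[0,0,0.3,0,0,0,-1],[0,0,0.4,0,0,0,-1],[0,0,0.4,0,0,0,-1],[0,0,0.4,0,0,0,-1],[0,0,0.4,0,0,0,-1],[0,0,0.4,0,0,0,-1],[0,0,0.4,0,0,0,-1]]]' 25
python3 -m pendant '[[[0,0,0.1,0,0,0,-1],[0,0,0.05,0,0,0,-1],[0,0,0.05,0,0,0,-1],[0,0,0.05,0,0,0,-1],[0,0,0,0,0,0,-1],[0,0,0,0,0,0,-1],[0,0,0,0,0,0,-1],[0,0,0,0,0,0,-1]]]' 25
```

```text
time_s: 33.6
tcp_pos: [0.5757, 0.0029, 0.1943]
eef_rot: [180.0, 0.0, 0.0]
contact_force: [-0.4, -0.0, -1.1]
gripper_width: 0.0436
gripper_force: 25.0
time_s: 34.4
tcp_pos: [0.5758, 0.0029, 0.1902]
eef_rot: [-180.0, -0.0, 0.0]
contact_force: [-0.7, -0.8, -1.0]
gripper_width: 0.0434
gripper_force: 25.0
```

```bash

python3 -m pendant '[[[0,-0.05,0.05,0,0,0,-1],[0,0,0.05,0,0,0,-1],[0,0,0.05,0,0,0,-1],[0,0,0,0,0,0,-1],[0,0,0,0,0,0,-1],[0,0,0,0,0,0,-1],[0,0,0,0,0,0,-1],[0,0,0,0,0,0,-1]]]' 25
python3 -m pendant '[[[0,0,0.05,0,0,0,-1],[0,0,0,0,0,0,-1],[0,0,0,0,0,0,-1],[0,0,0,0,0,0,-1],[0,0,0,0,0,0,-1],[0,0,0,0,0,0,-1],[0,0,0,0,0,0,-1],[0,0,0,0,0,0,-1]]]' 25
```

```text
time_s: 35.2
tcp_pos: [0.5758, 0.0039, 0.1871]
eef_rot: [180.0, -0.0, 0.0]
contact_force: [0.3, 0.9, -0.6]
gripper_width: 0.0438
gripper_force: 25.0
time_s: 36.0
tcp_pos: [0.5757, 0.0039, 0.186]
eef_rot: [180.0, 0.0, 0.0]
contact_force: [1.0, 0.4, -1.7]
gripper_width: 0.0436
gripper_force: 25.0
```

```bash

python3 -m pendant '[[[0,0,0.05,0,0,0,-1],[0,0,0,0,0,0,-1],[0,0,0,0,0,0,-1],[0,0,0,0,0,0,-1],[0,0,0,0,0,0,-1],[0,0,0,0,0,0,-1],[0,0,0,0,0,0,-1],[0,0,0,0,0,0,-1]]]' 25
python3 -m pendant '[[[0,0,0.03,0,0,0,-1],[0,0,0,0,0,0,-1],[0,0,0,0,0,0,-1],[0,0,0,0,0,0,-1],[0,0,0,0,0,0,-1],[0,0,0,0,0,0,-1],[0,0,0,0,0,0,-1],[0,0,0,0,0,0,-1]]]' 25
```

```text
time_s: 36.8
tcp_pos: [0.5761, 0.0039, 0.186]
eef_rot: [180.0, -0.1, 0.0]
contact_force: [-1.0, 0.2, 5.0]
gripper_width: 0.0438
gripper_force: 25.0
time_s: 37.6
tcp_pos: [0.5763, 0.0039, 0.1859]
eef_rot: [180.0, -0.1, 0.0]
contact_force: [-3.4, 0.6, 8.9]
gripper_width: 0.0438
gripper_force: 25.0
```

Contact at TCP 0.186, exactly the height computed for the bore floor. Release, lift and look.

```bash

python3 -m pendant '[[[0,0,-0.08,0,0,0,-1],[0,0,0,0,0,0,0.1],[0,0,0,0,0,0,0.3],[0,0,0,0,0,0,0.3],[0,0,0,0,0,0,0.3],[0,0,-0.3,0,0,0,0.3],[0,0,-0.6,0,0,0,0.3],[0,0,-0.9,0,0,0,0.3]]]' 25
python3 -m pendant '[[[0,0,-0.9,0,0,0,0.3],[0,0,-0.9,0,0,0,0.3],[0,0,0,0,0,0,0.3],[0,0,0,0,0,0,0.3],[0,0,0,0,0,0,0.3],[0,0,0,0,0,0,0.3],[0,0,0,0,0,0,0.3],[0,0,0,0,0,0,0.3]]]' 25
cat > look.py <<'E'
from h import *
for n in("scene","side"):
    c=cap(n); P=cloud(c); X,Y,Z=P[...,0],P[...,1],P[...,2]; ok=c['depth']>0
    save(c,n+'_l.png')
    for k,x,y,z0,z1,rr in(('whitetop',.5757,.004,.19,.206,.05),('sleeve',.5757,.004,.108,.119,.06),('grip',.456,-.03,.146,.156,.16)):
        m=ok&(np.hypot(X-x,Y-y)<rr)&(Z>z0)&(Z<z1)
        if k=='grip':
            h=cv2.cvtColor(c['frame'],cv2.COLOR_BGR2HSV); m&=(h[...,1]>150)&((h[...,0]<8)|(h[...,0]>172))
        if m.sum()>5: q=P[m]; (cx,cy),rad=cv2.minEnclosingCircle(q[:,:2].astype(np.float32)); print(n,k,round(cx,4),round(cy,4),round(rad,4),m.sum(),np.median(q[:,2]).round(4),np.percentile(q[:,2],[2,98]).round(4))
E
python3 look.py; python3 plan.py 0.4552 -0.0308 0.235 16 8
python3 - <<'E'
import cv2,numpy as np
a=cv2.imread('pics/scene_l.png')[150:270,240:400];b=cv2.imread('pics/side_l.png')[120:240,240:400]
cv2.imwrite('pics/z9.png',np.vstack([cv2.resize(a,(400,300)),cv2.resize(b,(400,300))]))
E
```

```text
time_s: 38.4
tcp_pos: [0.5754, 0.0038, 0.2225]
eef_rot: [180.0, 0.1, 0.0]
contact_force: [0.3, 0.0, -1.1]
gripper_width: 0.0571
gripper_force: 0.0
time_s: 39.2
tcp_pos: [0.5756, 0.0039, 0.2577]
eef_rot: [180.0, 0.0, 0.0]
contact_force: [-0.7, 0.0, 0.4]
gripper_width: 0.0565
gripper_force: 0.0
scene whitetop 0.5772 0.0028 0.0219 165 0.1972 [0.1903 0.2015]
scene sleeve 0.5769 0.0018 0.0461 412 0.1136 [0.1081 0.1183]
scene grip 0.4571 -0.033 0.0117 41 0.1505 [0.1467 0.1529]
side whitetop 0.5737 0.0073 0.0213 144 0.1973 [0.1905 0.2009]
side sleeve 0.5753 0.0086 0.0458 353 0.1135 [0.1081 0.1182]
side grip 0.4562 -0.0278 0.0122 50 0.15 [0.1463 0.1527]
pose [0.5757 0.0038 0.2578] [180.   0.   0.] j [ 20.  11. -11.   0. -68.  70.] F [0.3 0.4 0. ] w 0.0568 t 39.3
row [-0.776  0.123] 0.143 wz -0.5
```

View pics/z9.png

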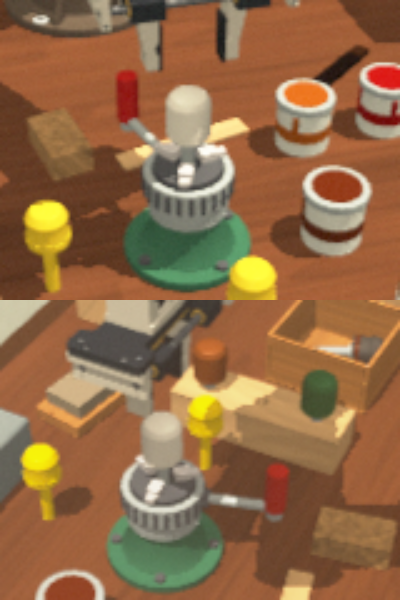

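The white bob stands upright in the open chuck (head at (188,115) in the upper crop), its top at 0.1975, matching the 0.198 expected. Back to the lever.

```bash

python3 -m pendant '[[[-0.776,0.123,0,0,0,-0.5,0.3],[-0.776,0.123,0,0,0,-0.5,0.3],[-0.776,0.123,0,0,0,-0.5,0.3],[-0.776,0.123,0,0,0,-0.5,0.3],[-0.776,0.123,0,0,0,-0.5,0.3],[-0.776,0.123,0,0,0,-0.5,0.3],[-0.776,0.123,0,0,0,-0.5,0.3],[-0.776,0.123,0,0,0,-0.5,0.3]]]' 20
python3 -m pendant '[[[0,0,0,0,0,0,0.3],[0,0,0.83,0,0,0,0.3],[0,0,0.83,0,0,0,0.3],[0,0,0.83,0,0,0,0.3],[0,0,0.83,0,0,0,0.3],[0,0,0.83,0,0,0,0.3],[0,0,0.83,0,0,0,0.3],[0,0,0.83,0,0,0,0.3]]]' 20
python3 -m pendant '[[[0,0,0,0,0,0,-1],[0,0,0,0,0,0,-1],[0,0,0,0,0,0,-1],[0,0,0,0,0,0,-1],[0,0,0,0,0,0,-1],[0,0,0,0,0,0,-1],[0,0,0,0,0,0,-1],[0,0,0,0,0,0,-1]]]' 20
```

```text
time_s: 40.1
tcp_pos: [0.4547, -0.0309, 0.2581]
eef_rot: [180.0, -0.0, 16.1]
contact_force: [-0.3, -0.4, -0.5]
gripper_width: 0.057
gripper_force: 0.0
time_s: 40.9
tcp_pos: [0.4559, -0.0305, 0.1412]
eef_rot: [180.0, -0.0, 16.0]
contact_force: [-0.0, -1.3, 0.2]
gripper_width: 0.0569
gripper_force: 0.0
time_s: 41.7
tcp_pos: [0.4557, -0.0306, 0.1425]
eef_rot: [180.0, -0.1, 16.0]
contact_force: [-0.8, 0.2, 6.4]
gripper_width: 0.0233
gripper_force: 20.0
```

```bash

python3 -m pendant '[[[0.0134,-0.409,0,0,0,0.94,-1],[0.0134,-0.409,0,0,0,0.94,-1],[0.0134,-0.409,0,0,0,0.94,-1],[0.0134,-0.409,0,0,0,0.94,-1],[0.0134,-0.409,0,0,0,0.94,-1],[0.0134,-0.409,0,0,0,0.94,-1],[0.0134,-0.409,0,0,0,0.94,-1],[0.0134,-0.409,0,0,0,0.94,-1]]]' 30
cat > ang.py <<'E'
from h import *
s=r.get_state();p=s['tcp_pos']; d=p[:2]-[.5757,.0042]; a=np.arctan2(d[1],d[0])
f=s['contact_force']; print('ang',round(np.degrees(a)%360,2),'r',np.hypot(*d).round(4),'yaw',s['eef_rot'][2].round(2),'Ftang(ccw)',(f[:2]@[-np.sin(a),np.cos(a)]).round(2),'Frad',(f[:2]@[np.cos(a),np.sin(a)]).round(2))
E
python3 ang.py
python3 -m pendant '[[[0.0134,-0.409,0,0,0,0.94,-1],[0.0134,-0.409,0,0,0,0.94,-1],[0.0134,-0.409,0,0,0,0.94,-1],[0.0134,-0.409,0,0,0,0.94,-1],[0.0134,-0.409,0,0,0,0.94,-1],[0,0,0,0,0,0,-1],[0,0,0,0,0,0,-1],[0,0,0,0,0,0,-1]]]' 30
python3 ang.py
```

```text
time_s: 42.5
tcp_pos: [0.4545, 0.034, 0.1425]
eef_rot: [180.0, -0.1, -14.2]
contact_force: [0.3, -2.6, 4.8]
gripper_width: 0.0233
gripper_force: 30.0
ang 166.19 r 0.1248 yaw -14.2 Ftang(ccw) 2.48 Frad -0.88
time_s: 43.3
tcp_pos: [0.4711, 0.072, 0.1425]
eef_rot: [-179.9, -0.0, -32.9]
contact_force: [-0.5, 2.7, 4.8]
gripper_width: 0.0236
gripper_force: 30.0
ang 147.03 r 0.1246 yaw -32.86 Ftang(ccw) -1.99 Frad 1.94
```

```bash

python3 -m pendant '[[[0.005,-0.204,0,0,0,0.47,-1],[0.005,-0.204,0,0,0,0.47,-1],[0.005,-0.204,0,0,0,0.47,-1],[0.005,-0.204,0,0,0,0.47,-1],[0,0,0,0,0,0,-1],[0,0,0,0,0,0,-1],[0,0,0,0,0,0,-1],[0,0,0,0,0,0,-1]]]' 30
python3 ang.py
python3 -m pendant '[[[0.003,-0.102,0,0,0,0.235,-1],[0.003,-0.102,0,0,0,0.235,-1],[0.003,-0.102,0,0,0,0.235,-1],[0,0,0,0,0,0,-1],[0,0,0,0,0,0,-1],[0,0,0,0,0,0,-1],[0,0,0,0,0,0,-1],[0,0,0,0,0,0,-1]]]' 30
python3 ang.py
```

```text
time_s: 44.1
tcp_pos: [0.4806, 0.0846, 0.1425]
eef_rot: [-179.9, -0.0, -40.4]
contact_force: [-2.8, 1.4, 5.8]
gripper_width: 0.0235
gripper_force: 30.0
ang 139.79 r 0.1246 yaw -40.38 Ftang(ccw) 0.74 Frad 3.07
time_s: 44.9
tcp_pos: [0.4842, 0.0886, 0.1425]
eef_rot: [180.0, -0.0, -43.2]
contact_force: [-4.4, -0.5, 8.8]
gripper_width: 0.0236
gripper_force: 30.0
ang 137.3 r 0.1245 yaw -43.2 Ftang(ccw) 3.35 Frad 2.85
```

```bash

python3 -m pendant '[[[0.003,-0.102,0,0,0,0.235,-1],[0.003,-0.102,0,0,0,0.235,-1],[0,0,0,0,0,0,-1],[0,0,0,0,0,0,-1],[0,0,0,0,0,0,-1],[0,0,0,0,0,0,-1],[0,0,0,0,0,0,-1],[0,0,0,0,0,0,-1]]]' 30
python3 ang.py
python3 -m pendant '[[[0.003,-0.102,0,0,0,0.235,-1],[0.003,-0.102,0,0,0,0.235,-1],[0,0,0,0,0,0,-1],[0,0,0,0,0,0,-1],[0,0,0,0,0,0,-1],[0,0,0,0,0,0,-1],[0,0,0,0,0,0,-1],[0,0,0,0,0,0,-1]]]' 30
python3 ang.py
```

```text
time_s: 45.7
tcp_pos: [0.4869, 0.0914, 0.1425]
eef_rot: [180.0, -0.0, -45.1]
contact_force: [-5.2, -0.9, 10.1]
gripper_width: 0.0232
gripper_force: 30.0
ang 135.53 r 0.1245 yaw -45.07 Ftang(ccw) 4.22 Frad 3.07
time_s: 46.5
tcp_pos: [0.4896, 0.0941, 0.1425]
eef_rot: [179.9, 0.0, -46.9]
contact_force: [-6.1, 0.2, 11.5]
gripper_width: 0.0232
gripper_force: 30.0
ang 133.77 r 0.1245 yaw -46.95 Ftang(ccw) 4.31 Frad 4.37
```

```bash

python3 -m pendant '[[[0.003,-0.102,0,0,0,0.235,-1],[0.003,-0.102,0,0,0,0.235,-1],[0.003,-0.102,0,0,0,0.235,-1],[0,0,0,0,0,0,-1],[0,0,0,0,0,0,-1],[0,0,0,0,0,0,-1],[0,0,0,0,0,0,-1],[0,0,0,0,0,0,-1]]]' 30
python3 ang.py
python3 -m pendant '[[[0.003,-0.102,0,0,0,0.235,-1],[0.003,-0.102,0,0,0,0.235,-1],[0.003,-0.102,0,0,0,0.235,-1],[0,0,0,0,0,0,-1],[0,0,0,0,0,0,-1],[0,0,0,0,0,0,-1],[0,0,0,0,0,0,-1],[0,0,0,0,0,0,-1]]]' 30
python3 ang.py
```

```text
time_s: 47.3
tcp_pos: [0.4939, 0.098, 0.1425]
eef_rot: [179.9, 0.0, -49.8]
contact_force: [-7.5, 0.2, 12.4]
gripper_width: 0.0231
gripper_force: 30.0
ang 131.09 r 0.1244 yaw -49.76 Ftang(ccw) 5.51 Frad 5.02
time_s: 48.1
tcp_pos: [0.4984, 0.1016, 0.1424]
eef_rot: [179.9, 0.0, -52.6]
contact_force: [-10.5, 0.6, 13.5]
gripper_width: 0.0233
gripper_force: 30.0
ang 128.45 r 0.1244 yaw -52.58 Ftang(ccw) 7.84 Frad 7.06
```

```bash

python3 -m pendant '[[[-0.02,-0.102,0,0,0,0.235,-1],[-0.02,-0.102,0,0,0,0.235,-1],[-0.02,-0.102,0,0,0,0.235,-1],[0,0,0,0,0,0,-1],[0,0,0,0,0,0,-1],[0,0,0,0,0,0,-1],[0,0,0,0,0,0,-1],[0,0,0,0,0,0,-1]]]' 30
python3 ang.py; python3 look.py
```

```text
time_s: 48.9
tcp_pos: [0.5028, 0.1051, 0.1425]
eef_rot: [179.8, -0.1, -55.4]
contact_force: [-6.7, -6.5, 12.4]
gripper_width: 0.0236
gripper_force: 30.0
ang 125.86 r 0.1245 yaw -55.39 Ftang(ccw) 9.2 Frad -1.35
scene whitetop 0.5765 0.0023 0.0213 161 0.1976 [0.1905 0.2017]
scene sleeve 0.5755 0.0042 0.0482 422 0.1137 [0.1082 0.1181]
scene grip 0.5063 0.1009 0.0136 35 0.1508 [0.1468 0.1529]
side grip 0.5014 0.1078 0.0128 60 0.1507 [0.1462 0.1533]
```

The lever stiffened to over 9 N, well past where it held at the start. Release, lift and check.

```bash

python3 -m pendant '[[[0,0,0,0,0,0,0.2],[0,0,0,0,0,0,0.2],[0,0,0,0,0,0,0.2],[0,0,0,0,0,0,0.2],[0,0,-0.4,0,0,0,0.2],[0,0,-1,0,0,0,0.2],[0,0,-1,0,0,0,0.2],[0,0,-1,0,0,0,0.2]]]' 20
python3 -m pendant '[[[-1,0,-1,0,0,0,0.2],[-1,0,-1,0,0,0,0.2],[-0.5,0,-1,0,0,0,0.2],[0,0,0,0,0,0,0.2],[0,0,0,0,0,0,0.2],[0,0,0,0,0,0,0.2],[0,0,0,0,0,0,0.2],[0,0,0,0,0,0,0.2]]]' 20
sed -i 's/.456,-.03,.146/.5,.1,.146/' look.py; python3 look.py
python3 - <<'E'
import cv2,numpy as np
from h import *
a=cv2.imread('pics/scene_l.png')[150:290,200:440];b=cv2.imread('pics/side_l.png')[130:340,220:400]
cv2.imwrite('pics/z10.png',np.hstack([cv2.resize(a,(480,280)),cv2.resize(b,(310,362))[:280]]))
c=cap("wrist"); P=cloud(c); X,Y,Z=P[...,0],P[...,1],P[...,2]
c2=cap("side");Q=cloud(c2);c3=cap("scene");Q3=cloud(c3)
for k,x,y in(('ochre',.4315,.1915),('red',.4225,.304),('brown',.569,.183)):
    for n,C in(('w',P),('side',Q),('scene',Q3)):
        m=(np.hypot(C[...,0]-x,C[...,1]-y)<.05)&(C[...,2]>.06)&(C[...,2]<.09)
        if m.sum()>20: print(k,n,np.median(C[m],0).round(4),m.sum())
E
```

```text
time_s: 49.8
tcp_pos: [0.5045, 0.1073, 0.2113]
eef_rot: [-179.9, -0.0, -55.4]
contact_force: [0.8, -0.8, 0.2]
gripper_width: 0.0524
gripper_force: 0.0
time_s: 50.6
tcp_pos: [0.4757, 0.1477, 0.2693]
eef_rot: [179.9, -0.0, -55.5]
contact_force: [-0.3, 0.5, -0.8]
gripper_width: 0.0527
gripper_force: 0.0
scene whitetop 0.5774 0.0019 0.0213 163 0.1974 [0.1906 0.2013]
scene sleeve 0.5762 0.0009 0.047 431 0.1132 [0.1081 0.1182]
scene grip 0.4826 0.0851 0.0131 42 0.1508 [0.1469 0.153 ]
side sleeve 0.5752 0.0067 0.0461 225 0.1127 [0.1081 0.1184]
side grip 0.4811 0.0902 0.011 53 0.1506 [0.1472 0.1526]
ochre w [0.4326 0.1898 0.0683] 2390
ochre side [0.4293 0.1978 0.0702] 619
ochre scene [0.4373 0.1875 0.0704] 303
red w [0.4219 0.3003 0.0684] 1211
red side [0.4207 0.3097 0.0703] 777
red scene [0.4305 0.2981 0.0703] 284
brown w [0.5904 0.1658 0.0683] 1910
brown side [0.5894 0.172  0.07  ] 351
brown scene [0.5916 0.1659 0.0707] 208
```

View pics/z10.png

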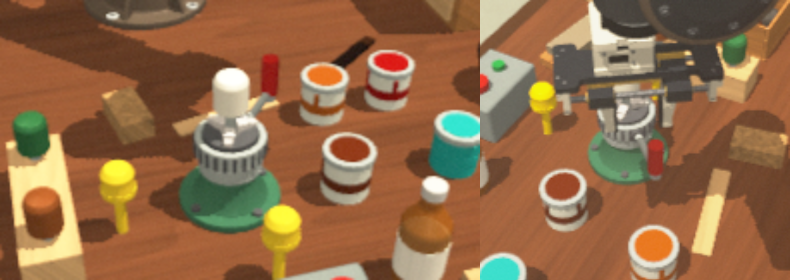

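The bob stands upright with its top at 0.1975 and all lids read 0.0703–0.0707, home. The brown tin was nudged about 2 cm by the announced disturbance, but it stands with its lid down. The lever eased back 12° to 138.4°, roughly its starting angle. That's more than "a little", so I'll check for creep, then tighten further and see where it settles.

```bash
python3 look.py | grep grip; python3 plan.py 0.4815 0.0875 0.235 -42 8
```

```text
scene grip 0.4831 0.0848 0.0128 39 0.1506 [0.1461 0.1525]
side grip 0.4813 0.0906 0.0113 54 0.1501 [0.1466 0.1529]
pose [0.4757 0.148  0.2698] [180.   -0.  -55.4] j [ 40.   3. -19.   0. -68.  -5.] F [-0.4 -0.   0.4] w 0.0527 t 51.0
row [0.312 0.218] 0.217 wz -0.42
```

```bash

python3 -m pendant '[[[0.312,0.218,0.1,0,0,-0.42,0.2],[0.312,0.218,0.1,0,0,-0.42,0.2],[0.312,0.218,0.1,0,0,-0.42,0.2],[0.312,0.218,0.1,0,0,-0.42,0.2],[0.312,0.218,0.1,0,0,-0.42,0.2],[0.312,0.218,0.1,0,0,-0.42,0.2],[0.312,0.218,0.1,0,0,-0.42,0.2],[0.312,0.218,0.1,0,0,-0.42,0.2]]]' 20
python3 -m pendant '[[[0,0,0,0,0,0,0.2],[0,0,0.8,0,0,0,0.2],[0,0,0.8,0,0,0,0.2],[0,0,0.8,0,0,0,0.2],[0,0,0.8,0,0,0,0.2],[0,0,0.8,0,0,0,0.2],[0,0,0.8,0,0,0,0.2],[0,0,0.8,0,0,0,0.2]]]' 20
python3 -m pendant '[[[0,0,0,0,0,0,-1],[0,0,0,0,0,0,-1],[0,0,0,0,0,0,-1],[0,0,0,0,0,0,-1],[0,0,0,0,0,0,-1],[0,0,0,0,0,0,-1],[0,0,0,0,0,0,-1],[0,0,0,0,0,0,-1]]]' 30
python3 ang.py
python3 -m pendant '[[[0.005,-0.204,0,0,0,0.47,-1],[0.005,-0.204,0,0,0,0.47,-1],[0.005,-0.204,0,0,0,0.47,-1],[0.005,-0.204,0,0,0,0.47,-1],[0.005,-0.204,0,0,0,0.47,-1],[0.005,-0.204,0,0,0,0.47,-1],[0,0,0,0,0,0,-1],[0,0,0,0,0,0,-1]]]' 30
python3 ang.py
```

```text
time_s: 51.75
tcp_pos: [0.4815, 0.0872, 0.2538]
eef_rot: [-180.0, -0.0, -41.9]
contact_force: [-0.2, -0.1, 0.8]
gripper_width: 0.0526
gripper_force: 0.0
time_s: 52.55
tcp_pos: [0.4816, 0.0879, 0.1414]
eef_rot: [-180.0, -0.0, -42.0]
contact_force: [1.1, -0.0, 0.2]
gripper_width: 0.0528
gripper_force: 0.0
time_s: 53.35
tcp_pos: [0.4816, 0.0875, 0.1426]
eef_rot: [-180.0, -0.0, -42.0]
contact_force: [-3.8, -0.1, 5.8]
gripper_width: 0.0231
gripper_force: 30.0
ang 138.5 r 0.1257 yaw -41.99 Ftang(ccw) 2.59 Frad 2.72
time_s: 54.15
tcp_pos: [0.4987, 0.1034, 0.1426]
eef_rot: [179.9, 0.0, -53.3]
contact_force: [-8.1, -0.9, 10.6]
gripper_width: 0.0238
gripper_force: 30.0
ang 127.81 r 0.1255 yaw -53.26 Ftang(ccw) 6.91 Frad 4.28
```

```bash

python3 -m pendant '[[[-0.015,-0.204,0,0,0,0.47,-1],[-0.015,-0.204,0,0,0,0.47,-1],[0,0,0,0,0,0,-1],[0,0,0,0,0,0,-1],[0,0,0,0,0,0,-1],[0,0,0,0,0,0,-1],[0,0,0,0,0,0,-1],[0,0,0,0,0,0,-1]]]' 30
python3 ang.py
python3 -m pendant '[[[-0.01,-0.204,0,0,0,0.47,-1],[-0.01,-0.204,0,0,0,0.47,-1],[0,0,0,0,0,0,-1],[0,0,0,0,0,0,-1],[0,0,0,0,0,0,-1],[0,0,0,0,0,0,-1],[0,0,0,0,0,0,-1],[0,0,0,0,0,0,-1]]]' 30
python3 ang.py
```

```text
time_s: 54.95
tcp_pos: [0.5048, 0.1078, 0.1426]
eef_rot: [179.8, -0.0, -57.0]
contact_force: [-7.0, -4.0, 10.4]
gripper_width: 0.0236
gripper_force: 30.0
ang 124.38 r 0.1255 yaw -57.0 Ftang(ccw) 7.99 Frad 0.67
time_s: 55.75
tcp_pos: [0.5109, 0.1115, 0.1426]
eef_rot: [179.7, -0.1, -60.8]
contact_force: [-8.4, -8.4, 13.2]
gripper_width: 0.0237
gripper_force: 30.0
ang 121.12 r 0.1254 yaw -60.79 Ftang(ccw) 11.56 Frad -2.82
```

```bash

python3 -m pendant '[[[0,0,0,0,0,0,0.2],[0,0,0,0,0,0,0.2],[0,0,0,0,0,0,0.2],[0,0,0,0,0,0,0.2],[0,0,-0.4,0,0,0,0.2],[0,0,-1,0,0,0,0.2],[0,0,-1,0,0,0,0.2],[0,0,-1,0,0,0,0.2]]]' 20
python3 -m pendant '[[[-1,0,-1,0,0,0,0.2],[-1,0,-1,0,0,0,0.2],[-1,0,-1,0,0,0,0.2],[-1,0,0,0,0,0,0.2],[-1,0,0,0,0,0,0.2],[-1,0,0,0,0,0,0.2],[0,0,0,0,0,0,0.2],[0,0,0,0,0,0,0.2]]]' 20
python3 look.py
python3 - <<'E'
from h import *
c=cap("wrist"); save(c,'w11.png')
P=cloud(c); X,Y,Z=P[...,0],P[...,1],P[...,2]
for k,x,y,z0,z1,rr in(('grip',.482,.088,.146,.156,.05),('white',.5757,.0042,.192,.204,.04),('brown',.59,.168,.066,.08,.05)):
    m=(c['depth']>0)&(np.hypot(X-x,Y-y)<rr)&(Z>z0)&(Z<z1)
    if m.sum()>9: print(k,cv2.minEnclosingCircle(P[m][:,:2].astype(np.float32)),m.sum())
E
```

```text
time_s: 56.55
tcp_pos: [0.5126, 0.1136, 0.2106]
eef_rot: [180.0, -0.0, -60.8]
contact_force: [1.3, 0.8, 0.2]
gripper_width: 0.0524
gripper_force: 0.0
time_s: 57.35
tcp_pos: [0.454, 0.2188, 0.2701]
eef_rot: [-180.0, 0.0, -60.7]
contact_force: [0.2, 0.4, 0.3]
gripper_width: 0.0526
gripper_force: 0.0
scene whitetop 0.5765 0.0026 0.0214 159 0.1976 [0.1902 0.2011]
scene sleeve 0.5759 0.0025 0.0459 418 0.1136 [0.1081 0.1176]
scene grip 0.4804 0.0829 0.0125 42 0.1504 [0.1464 0.1523]
side sleeve 0.5527 0.0186 0.0289 17 0.1093 [0.1081 0.1158]
grip ((0.4796305000782013, 0.08389920741319656), 0.011992794461548328) 723
brown ((0.600174069404602, 0.15967848896980286), 0.03549645468592644) 3568
```

View pics/w11.png

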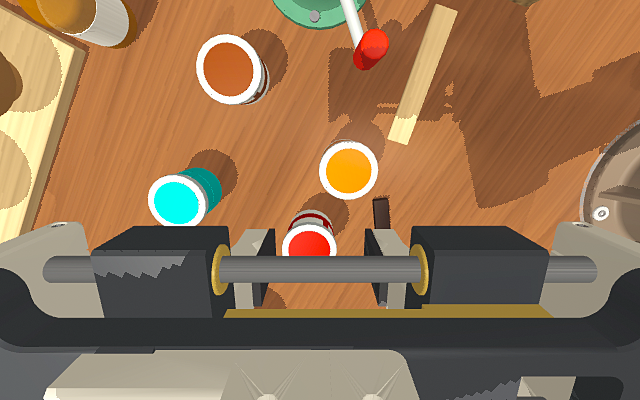

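The settled grip is at (0.480,0.084), i.e. 140°: letting go from hard over makes the lever spring back past its resting point. I'll tighten again, back off slowly until the lever no longer pushes, then let go there. The tins stand with lids home in the view (ochre (348,170), red (310,245), brown (230,68)).

```bash
python3 plan.py 0.4795 0.0843 0.235 -40 8
python3 -m pendant '[[[0.55,0.56,0,0,0,-0.65,0.2],[0.55,0.56,0,0,0,-0.65,0.2],[0.55,0.56,0,0,0,-0.65,0.2],[0.55,0.56,0,0,0,-0.65,0.2],[0.55,0.56,0,0,0,-0.65,0.2],[0.55,0.56,0,0,0,-0.65,0.2],[0.55,0.56,0,0,0,-0.65,0.2],[0.55,0.56,0,0,0,-0.65,0.2]]]' 20
python3 plan.py 0.4795 0.0843 0.2 -40 8
```

```text
pose [0.4544 0.218  0.2699] [180.   -0.  -60.8] j [ 48.   3. -19.   0. -68. -19.] F [0.7 0.4 0.9] w 0.0528 t 57.5
row [0.757 0.397] 0.218 wz -0.651
time_s: 58.3
tcp_pos: [0.4385, 0.0934, 0.27]
eef_rot: [-180.0, -0.0, -39.9]
contact_force: [-0.3, 0.6, 0.9]
gripper_width: 0.0528
gripper_force: 0.0
pose [0.4385 0.0934 0.27  ] [-180.    -0.   -39.9] j [ 37.  -2. -24.   0. -68.  13.] F [-0.3  0.6  0.9] w 0.0528 t 58.3
row [ 0.233 -0.121] 0.437 wz 0.002
```

```bash

python3 -m pendant '[[[0.233,-0.121,0.437,0,0,0,0.2],[0.233,-0.121,0.437,0,0,0,0.2],[0.233,-0.121,0.437,0,0,0,0.2],[0.233,-0.121,0.437,0,0,0,0.2],[0.233,-0.121,0.437,0,0,0,0.2],[0.233,-0.121,0.437,0,0,0,0.2],[0.233,-0.121,0.437,0,0,0,0.2],[0.233,-0.121,0.437,0,0,0,0.2]]]' 20
python3 -m pendant '[[[0,0,0.36,0,0,0,0.2],[0,0,0.36,0,0,0,0.2],[0,0,0.36,0,0,0,0.2],[0,0,0.36,0,0,0,0.2],[0,0,0.36,0,0,0,0.2],[0,0,0.36,0,0,0,0.2],[0,0,0.36,0,0,0,0.2],[0,0,0.36,0,0,0,0.2]]]' 20
python3 ang.py
python3 -m pendant '[[[0,0,0,0,0,0,-1],[0,0,0,0,0,0,-1],[0,0,0,0,0,0,-1],[0,0,0,0,0,0,-1],[0,0,0,0,0,0,-1],[0,0,0,0,0,0,-1],[0,0,0,0,0,0,-1],[0,0,0,0,0,0,-1]]]' 30
python3 ang.py
python3 -m pendant '[[[0.005,-0.204,0,0,0,0.47,-1],[0.005,-0.204,0,0,0,0.47,-1],[0.005,-0.204,0,0,0,0.47,-1],[0.005,-0.204,0,0,0,0.47,-1],[0.005,-0.204,0,0,0,0.47,-1],[0.005,-0.204,0,0,0,0.47,-1],[-0.02,-0.204,0,0,0,0.47,-1],[-0.02,-0.204,0,0,0,0.47,-1]]]' 30
python3 ang.py
python3 -m pendant '[[[0,0,0,0,0,0,-1],[0,0.102,0,0,0,-0.235,-1],[0,0.102,0,0,0,-0.235,-1],[0,0.102,0,0,0,-0.235,-1],[0,0,0,0,0,0,-1],[0,0,0,0,0,0,-1],[0,0,0,0,0,0,-1],[0,0,0,0,0,0,-1]]]' 30
python3 ang.py
```

```text
time_s: 59.1
tcp_pos: [0.4799, 0.0855, 0.1991]
eef_rot: [180.0, 0.0, -40.0]
contact_force: [-0.2, -0.5, -0.9]
gripper_width: 0.0526
gripper_force: 0.0
time_s: 59.9
tcp_pos: [0.4795, 0.0855, 0.1418]
eef_rot: [-180.0, -0.0, -40.0]
contact_force: [-0.2, 0.4, -0.3]
gripper_width: 0.0526
gripper_force: 0.0
ang 139.8 r 0.126 yaw -39.99 Ftang(ccw) -0.19 Frad 0.46
time_s: 60.7
tcp_pos: [0.4793, 0.0853, 0.1426]
eef_rot: [180.0, 0.0, -40.0]
contact_force: [-3.9, -0.9, 4.3]
gripper_width: 0.0231
gripper_force: 30.0
ang 139.95 r 0.126 yaw -39.99 Ftang(ccw) 3.21 Frad 2.37
time_s: 61.5
tcp_pos: [0.5018, 0.1062, 0.1425]
eef_rot: [179.8, -0.1, -55.1]
contact_force: [-5.4, -10.7, 10.4]
gripper_width: 0.0234
gripper_force: 30.0
ang 125.92 r 0.1259 yaw -55.07 Ftang(ccw) 10.59 Frad -5.49
time_s: 62.3
tcp_pos: [0.4976, 0.103, 0.1426]
eef_rot: [179.9, -0.1, -52.2]
contact_force: [-2.2, -7.7, 6.8]
gripper_width: 0.0235
gripper_force: 30.0
ang 128.34 r 0.1259 yaw -52.19 Ftang(ccw) 6.53 Frad -4.64
```

```bash

python3 -m pendant '[[[0.03,0.102,0,0,0,-0.235,-1],[0.02,0.102,0,0,0,-0.235,-1],[0,0,0,0,0,0,-1],[0,0,0,0,0,0,-1],[0,0,0,0,0,0,-1],[0,0,0,0,0,0,-1],[0,0,0,0,0,0,-1],[0,0,0,0,0,0,-1]]]' 30
python3 ang.py
python3 -m pendant '[[[0.01,0.102,0,0,0,-0.235,-1],[0,0.102,0,0,0,-0.235,-1],[0,0,0,0,0,0,-1],[0,0,0,0,0,0,-1],[0,0,0,0,0,0,-1],[0,0,0,0,0,0,-1],[0,0,0,0,0,0,-1],[0,0,0,0,0,0,-1]]]' 30
python3 ang.py
```

```text
time_s: 63.1
tcp_pos: [0.4948, 0.1006, 0.1426]
eef_rot: [179.9, 0.0, -50.3]
contact_force: [-5.4, -3.2, 8.8]
gripper_width: 0.0236
gripper_force: 30.0
ang 130.02 r 0.1259 yaw -50.32 Ftang(ccw) 6.2 Frad 1.04
time_s: 63.9
tcp_pos: [0.4919, 0.0981, 0.1426]
eef_rot: [179.9, 0.0, -48.4]
contact_force: [-5.5, -2.0, 8.0]
gripper_width: 0.0232
gripper_force: 30.0
ang 131.76 r 0.1259 yaw -48.44 Ftang(ccw) 5.39 Frad 2.18
```

```bash

python3 -m pendant '[[[0,0.102,0,0,0,-0.235,-1],[0,0.102,0,0,0,-0.235,-1],[0,0,0,0,0,0,-1],[0,0,0,0,0,0,-1],[0,0,0,0,0,0,-1],[0,0,0,0,0,0,-1],[0,0,0,0,0,0,-1],[0,0,0,0,0,0,-1]]]' 30
python3 ang.py
python3 -m pendant '[[[0,0,0,0,0,0,-0.44],[0,0,0,0,0,0,-0.43],[0,0,0,0,0,0,-0.42],[0,0,0,0,0,0,-0.41],[0,0,0,0,0,0,-0.38],[0,0,0,0,0,0,-0.35],[0,0,0,0,0,0,-0.3],[0,0,0,0,0,0,-0.2]]]' 4
python3 - <<'E'
from h import *
c=cap("scene"); d=cap("side"); save(c,'scene_q.png')
for n,c in(('scene',c),('side',d)):
    P=cloud(c); h=cv2.cvtColor(c['frame'],cv2.COLOR_BGR2HSV); m=(np.hypot(P[...,0]-.485,P[...,1]-.09)<.05)&(P[...,2]>.115)&(P[...,2]<.156)&(h[...,1]>150)&((h[...,0]<8)|(h[...,0]>172))
    if m.sum()>5: print(n,np.median(P[m],0).round(4),m.sum())
E
```

```text
time_s: 64.7
tcp_pos: [0.489, 0.0955, 0.1426]
eef_rot: [180.0, 0.0, -46.6]
contact_force: [-5.6, -0.9, 6.8]
gripper_width: 0.0229
gripper_force: 30.0
ang 133.53 r 0.1259 yaw -46.57 Ftang(ccw) 4.71 Frad 3.18
time_s: 65.5
tcp_pos: [0.4897, 0.0957, 0.1423]
eef_rot: [-180.0, -0.0, -46.6]
contact_force: [-0.8, -1.1, -0.4]
gripper_width: 0.0333
gripper_force: 0.5
scene [0.4946 0.0879 0.14  ] 125
side [0.4829 0.1008 0.1447] 127
```

```bash

python3 -m pendant '[[[0,0,0,0,0,0,-0.1],[0,0,0,0,0,0,0],[0,0,0,0,0,0,0.2],[0,0,0,0,0,0,0.2],[0,0,-0.4,0,0,0,0.2],[0,0,-1,0,0,0,0.2],[0,0,-1,0,0,0,0.2],[0,0,-1,0,0,0,0.2]]]' 20
python3 -m pendant '[[[-1,0,-1,0,0,0,0.2],[-1,0,-1,0,0,0,0.2],[-1,0,-1,0,0,0,0.2],[-1,0,0,0,0,0,0.2],[0,0,0,0,0,0,0.2],[0,0,0,0,0,0,0.2],[0,0,0,0,0,0,0.2],[0,0,0,0,0,0,0.2]]]' 20
cat > g.py <<'E'
from h import *
c=cap("wrist"); P=cloud(c); X,Y,Z=P[...,0],P[...,1],P[...,2]
for k,x,y,z0,z1,rr in(('grip',.485,.09,.146,.156,.04),('white',.5757,.0042,.188,.204,.04)):
    m=(c['depth']>0)&(np.hypot(X-x,Y-y)<rr)&(Z>z0)&(Z<z1)
    if m.sum()>9:
        (cx,cy),rad=cv2.minEnclosingCircle(P[m][:,:2].astype(np.float32)); print(k,round(cx,4),round(cy,4),rad,m.sum(),'ang',np.degrees(np.arctan2(cy-.0042,cx-.5757)).round(2))
E
python3 g.py; python3 look.py
```

```text
time_s: 66.4
tcp_pos: [0.4895, 0.0956, 0.2117]
eef_rot: [-180.0, -0.0, -46.6]
contact_force: [0.1, 0.6, 1.0]
gripper_width: 0.0522
gripper_force: 0.0
time_s: 67.2
tcp_pos: [0.4347, 0.1533, 0.2701]
eef_rot: [180.0, -0.0, -46.6]
contact_force: [0.1, -0.1, 0.3]
gripper_width: 0.0527
gripper_force: 0.0
grip 0.4843 0.0895 0.011855588294565678 606 ang 136.95
scene whitetop 0.5785 0.0022 0.0219 162 0.1977 [0.1906 0.2017]
scene sleeve 0.5773 0.0019 0.0463 427 0.1135 [0.1081 0.1181]
scene grip 0.4856 0.087 0.0123 42 0.1511 [0.1468 0.1535]
side whitetop 0.5908 0.0082 0.0057 8 0.1966 [0.1947 0.1986]
side sleeve 0.5626 0.014 0.0417 34 0.1102 [0.1081 0.1154]
side grip 0.4844 0.0913 0.0127 54 0.1505 [0.1466 0.1537]
```

```bash
python3 - <<'E'
from h import *
c=cap("scene");P=cloud(c)
for k,x,y,z0 in(('ochre',.4315,.1915,.06),('red',.4225,.304,.06),('brown',.598,.162,.06),('turq',.594,.329,.06),('green',.488,-.238,.11),('brownbob',.638,-.2365,.11),('worn',.5265,-.411,.014)):
    m=(np.hypot(P[...,0]-x,P[...,1]-y)<.05)&(P[...,2]>z0)&(P[...,2]<.125)
    print(k,np.median(P[m],0).round(4),np.percentile(P[m][:,2],98).round(4),m.sum())
print(r.close_job())
E
```

```text
ochre [0.4371 0.1876 0.0703] 0.0731 304
red [0.4292 0.2986 0.0703] 0.073 284
brown [0.6062 0.1561 0.0703] 0.0733 427
turq [0.5993 0.3225 0.0704] 0.0733 379
green [ 0.4962 -0.239   0.1173] 0.1216 150
brownbob [ 0.6451 -0.2372  0.1177] 0.1211 215
worn [ 0.5062 -0.4273  0.0391] 0.052 306
the job is handed in; nothing more can be done
None
```

The job is handed in, with no verdict returned: the three tin lids present are home (the brown tin was knocked about 4 cm but still stands), the worn bob is in the scrap box, and the white bob is on the bore floor, upright and clamped. The lever took three tightenings because it sprang back when let go, and it rests about 1.5° tighter than at the start.

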